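# Pack the trimming tools into the snap-cover case

## Robot

A 6-joint arm with a two-finger parallel gripper is mounted at the origin on a cart in front of the work surface, level with it; the furniture and walls round the work are solid. World frame = base frame: x ahead of the robot, y to its left, z up, the work surface at z = 0. Lengths are in m, angles in rad, forces in N, time in s.
With the tool pointing down it reaches from about 0.35 to 0.775 m from the base axis. Payload 7.3 kg.
Tool frame: the origin (TCP) lies at the very end of the fingers, on their centre line; the grasp point (between the pads) lies 19 mm behind it; z points along the fingers, y is the line along which they close (so a half turn about z gives the same grasp; the last joint's range is limited). The gripper opens to 92 mm and grips with 3 to 60 N. Pads are 19 mm wide; open, the fingers measure 130 mm over their backs; the gripper's body (75 mm by 190 mm) begins 47 mm behind the grasp point.
Start: joints at [-1.343, 0.342, 1.524, -0, 1.275, -0.146], TCP at [0.192, -0.489, 0.227] pointing down, gripper open.
Joint ranges: [-2.53, 2.53], [-0.77, 2.02], [0.04, 2.7], [-1, 4.14], [0.28, 2.66], [-3.11, 3.11]. Speed limits (rad/s): [2.57, 2.57, 3.14, 3.14, 3.14, 3.14].

## Interface

Orientations are given as [roll, pitch, yaw] about the fixed x, y, z axes, in that order (R = Rz(yaw) Ry(pitch) Rx(roll)).
In Python, from cell import * gives the robot as it stands.
- The arm moves only by the tool step_arm, never from a script. Its argument "commands" is a list of rows, each a list of 7 numbers: the opening, from 0 (shut) to 1 (fully open), then the shift along the world's x, y, z in cm, then the turn, a rotation vector about the world's x, y, z in rad. A call has 1 to 5 rows; each row is the pose to reach, as a shift and turn from the pose commanded when the call began; what a row does not reach only later rows make up. A row lasts 1/12 s, in which the tool goes at most 41.7 mm and 7.16 degrees, less where a joint would pass 70% of its speed; a pose out of reach is approached as far as the arm can. A call with a gripper value outside its range is refused whole. The fingers move at their own pace and stop on an object; "grip_force" is the grip in N (left out, the last holds). Time passes only in rows, so rows that repeat a pose let the fingers close. It gives the time, the measured TCP pose, the force, the opening and the grip force at its end, in the units of the state.
- observe(): the state, without advancing time (a new reading comes with each control period).
- read_camera(name): name is "side" or "top"; returns the picture (420x560x3 uint8, red, green, blue); there is no depth.
- camera_model(name): a dict with "vfov" (degrees; the focal length in pixels is half the picture's height over the tangent of half this angle, whatever the lens; pixels are square), "cx", "cy" (the principal point, pixels), "world_to_cam" (4x4, takes a point from world to camera coordinates). Camera axes: x right, y up, looking along -z (the intrinsics and any distortion apply to the point x, -y, -z); pixel columns grow to the right and rows downward; lengths in m; the calibration is good to about 2 mm. A picture is of the moment at which its call begins. camera_model takes no time and is no camera call.
- hand_in(): hands the job in; it is judged then, once.
The state is a dict: "time": time; "qpos": joint angles; "qvel": joint speeds; "joint_efforts": joint torques, N m; "tool_pos": TCP position; "tool_rot": TCP orientation; "contact_force": force on the tool from outside, world axes, zero at the start; "torque": the same for the moment, N m; "opening": finger opening in m; "grip_force": force on a finger pad.
Only numpy, scipy, OpenCV 4.12 (cv2) and the standard library are available. Lean on these libraries where they do the work, as an engineer would, in place of code of your own. Each camera call takes 0.05 s, during which the arm holds its last target. There are 200 camera calls.

## Task

Put the loop tools away: press the two side tabs of the case's cover together to free it and lift it off, lay every loop tool that is there flat in the case, and put the cover back on so that it sits down all round with both catches snapped home. The closed case must end up pushed across the worktop to its place, squarely inside the four tape corner marks; always slide the case, never lift or tip it, and leave the cup, the wooden rib and the scrub brush alone.

Things in the scene. Friction and masses are not known exactly. Their poses are not given: they have to be found in the camera images.
- case: open grey plastic tool case, loose, about 0.6 kg empty: 246 mm long (its x), 104 mm wide (its y), 52 mm high; origin at the centre of its underside. Walls and floor 4 mm; inside it is 238 x 96 mm, but a 4 mm thick lip along the top of both long sides leaves an opening 238 x 83 mm. The outer walls are upright, so it can be pushed on any side
- cover: white snap cover, loose, 0.14 kg: plate 246 (x) x 104 (y) x 4 mm with a raised block 80 x 36 mm, 36 mm high, in the middle. Origin: centre of the plate's underside, 52 mm above the case's origin when seated (axes parallel; either way round fits). Tongues reach 11 mm below the plate (2.5 to 3.5 mm clearance in the case's opening), so laid on the worktop the origin is 11 mm up
- tab_left (a joint): travel of the tab on the cover's +y side, m: 0 free, 0.009 fully pressed; its hook is clear of the lip from about 0.0075. Spring: about 2 N to start, 6.5 N at the stop. Keep both tabs pressed while setting the cover back on, until the plate rests on the rim; then let go and the hooks spring out under the lip
- tab_right (a joint): the same for the tab on the cover's -y side
- tool_1: loop trimming tool lying flat, 206 mm long (its y), 35 g: a straight wooden handle 12 x 12 mm from y = -28 to +103 mm and a flat ribbon loop 33 mm wide (x) towards y = -103 mm. Origin at the middle of its length, on the underside. It fits the case only lengthwise. Three or four such tools are present; an absent one has no pose
- tool_2: another loop tool, the same
- tool_3: another loop tool, the same
- tool_4: another loop tool, the same
- marks: four L-shaped corner marks of masking tape, flat on the worktop (nothing to catch on), framing the case's place: a free rectangle 266 (x) x 124 mm (y); origin at its centre. The case's length lies along x, either way round
- cup: bystander: stained cup with a brush in it, 77 mm across, 166 mm high; origin under its centre
- rib: bystander: flat wooden throwing rib, 66 x 110 x 9 mm; origin under its centre
- brush: bystander: scrub brush, 61 x 155 x 91 mm; origin under its centre
- cover_grip (a point): midpoint between the cover's two grey ribbed press tabs, 22 mm above the cover's origin. The tabs stand on the +y and -y sides of the block: 42 mm long (x), from 15 mm below to 14 mm above this point, outer faces 64 mm apart when free, 46 mm when pressed. Gripping both presses them and also holds the cover for lifting. A hook on each catches under the case's lip unless pressed

How it is judged:
By the outcome, as a careful person would: the job done as asked, in the order asked, and still so for the second after the job is handed in, with the robot touching nothing.
Of tool_1, tool_2, tool_3, tool_4 only 3 to 4 are there at a start; the rules pass over those that are not, and their reading is None.
At some moment in a run one of tool_1, tool_2, tool_3, tool_4, case may be knocked a few centimetres aside while the robot is not near it.
It also fails if it takes over 200 s, if anything falls off the work surface, if the arm or the gripper's body presses on something with over 40 N, if the wrist force passes 120 N, or if a joint passes its speed limit or range.

## Working session

There is one attempt and no reset: what is moved stays moved. The work goes in short steps, Python scripts to look and compute and a tool call to move; the robot and the scene stay as the last step left them, time stands still between calls to the robot, and variables do not carry over. Pictures are saved under pics/ and viewed, at most 14 in all, crops included, and the job is handed in when it is done.

Besides the shell and the picture viewer there is one more tool, called after ">>>" by a JSON object that holds its "fn" and its "kwargs", one argument or row to a line. step_arm: Moves the arm, as the interface text tells. Its arguments: {"type":"object","properties":{"commands":{"type":"array"},"grip_force":{"type":"number"}},"required":["commands"]}

```bash
mkdir -p pics; ls; cat > h.py <<'E'
from cell import *
import numpy as np, cv2
def snap(n,f):
    im=np.ascontiguousarray(read_camera(n)); cv2.imwrite(f,im[:,:,::-1]); return im
def ray(n,uv,z):
    m=camera_model(n); f=210/np.tan(np.radians(m["vfov"])/2)
    uv=np.atleast_2d(np.float64(uv)); W=np.array(m["world_to_cam"])
    d=np.array([[ (u-m["cx"])/f, -(v-m["cy"])/f, -1] for u,v in uv])@W[:3,:3]
    c=-W[:3,:3].T@W[:3,3]
    return c+d*((z-c[2])/d[:,2])[:,None]
def proj(n,P):
    m=camera_model(n); f=210/np.tan(np.radians(m["vfov"])/2); W=np.array(m["world_to_cam"])
    p=np.atleast_2d(P)@W[:3,:3].T+W[:3,3]
    return np.c_[m["cx"]-f*p[:,0]/p[:,2], m["cy"]+f*p[:,1]/p[:,2]]
E
python3 - <<'E'
from h import *
a=snap("top","pics/t0.png");b=snap("side","pics/s0.png")
for n in("top","side"):print(camera_model(n))
print(observe())
E
```

```text
pics
{'vfov': 52.147262193587686, 'cx': 283.32876750223045, 'cy': 211.7353735672981, 'world_to_cam': array([[ 0.00817835, -0.99996528, -0.00159619,  0.06548521],
       [ 0.98310123,  0.00774847,  0.1828987 , -0.52187776],
       [-0.18287998, -0.00306502,  0.98313047, -1.04900749],
       [ 0.        ,  0.        ,  0.        ,  1.        ]])}
{'vfov': 43.30525940494924, 'cx': 284.337026065736, 'cy': 214.7015276664009, 'world_to_cam': array([[-0.82616359, -0.56342073,  0.00328604,  0.47455147],
       [ 0.33057048, -0.47998772,  0.81260996, -0.20662743],
       [-0.45626404,  0.67243503,  0.58279864, -1.4801384 ],
       [ 0.        ,  0.        ,  0.        ,  1.        ]])}
{'time': 0.1, 'qpos': array([-1.34301072e+00,  3.42625038e-01,  1.52491639e+00, -2.25528393e-07,
        1.27538901e+00, -1.45984661e-01]), 'qvel': array([-8.94987415e-04, -1.37228177e-03, -8.33186498e-04, -8.02040972e-04,
       -2.50512534e-04,  3.30397565e-05]), 'joint_efforts': array([ 1.78669936e-03, -4.32004809e+01, -2.44694656e+01,  7.19226524e-02,
        5.25641721e-02, -5.99752866e-05]), 'tool_pos': array([ 0.1916387 , -0.48838935,  0.22613077]), 'tool_rot': array([-3.14026906e+00, -1.94390225e-04,  3.73770205e-01]), 'contact_force': array([ 0.21642085, -0.35060813, -0.70788435]), 'torque': array([-0.02100657, -0.0001439 , -0.05236377]), 'grip_force': 0.0, 'opening': 0.09198335648130132}
```

View pics/t0.png

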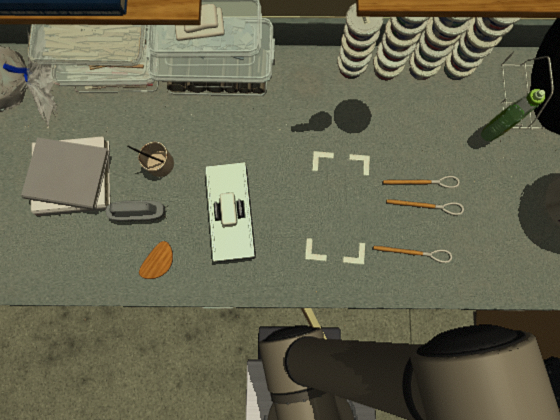

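View pics/s0.png

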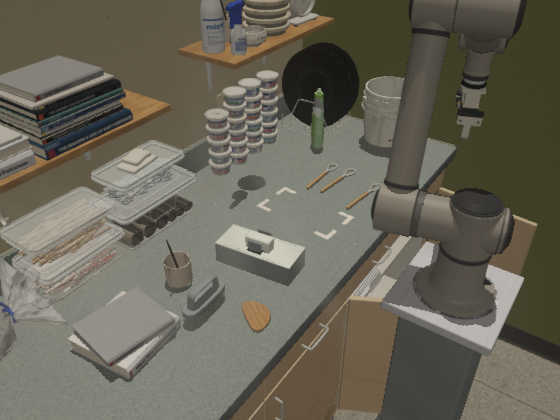

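The top view shows the covered case at about (230,212), the marks' corners at about (338,207), and three tools at about (420,182), (425,205) and (412,254). The cup, brush and rib are at the left. The side view also shows only three tools.

```bash
cat > meas.py <<'E'
from h import *
def cover(im):
    m=((im.min(2)>150)).astype(np.uint8); m[:150]=0;m[290:]=0;m[:,:190]=0;m[:,480:]=0
    return m
def rect(pts):
    (c,s,a)=cv2.minAreaRect(np.float32(pts)*1000)
    if s[0]<s[1]: a+=90
    a=(a+90)%180-90
    return np.array(c)/1000,np.sort(s)[::-1],a
def tools(im,z=0.006,roi=(360,150,490,285)):
    h=cv2.cvtColor(im,cv2.COLOR_RGB2HSV); x0,y0,x1,y1=roi
    m=((h[...,0]<20)&(h[...,1]>120)&(h[...,2]>80)).astype(np.uint8)
    k=np.zeros_like(m);k[y0:y1,x0:x1]=1;m*=k
    n,l,st,_=cv2.connectedComponentsWithStats(m)
    out=[]
    for i in range(1,n):
        if st[i,4]<80: continue
        v,u=np.nonzero(l==i); P=ray("top",np.c_[u,v],z)[:,:2]
        out.append(rect(P))
    return out
E
python3 - <<'E'
from meas import *
im=cv2.imread("pics/t0.png")[:,:,::-1].copy()
m=cover(im); n,l,st,c=cv2.connectedComponentsWithStats(m)
for i in range(1,n):
    if st[i,4]<40: continue
    v,u=np.nonzero(l==i); z=0.056 if st[i,4]>1500 else 0
    P=ray("top",np.c_[u,v],z)[:,:2]
    print(st[i],rect(P),P.min(0),P.max(0))
for t in tools(im): print("tool",t)
h=cv2.cvtColor(im,cv2.COLOR_RGB2HSV)
for p in [(229,190),(400,183),(450,182),(320,160),(300,200),(240,208),(215,208)]: print(p,im[p[1],p[0]],h[p[1],p[0]])
for nm,(u,v,z) in dict(loop1=(457,182,0),loop2=(461,209,0),loop3=(450,256,0),rib=(157,260,0),cup=(155,158,.1),brush=(135,211,.05),blk1=(222,194,.092),blk2=(236,194,.092),blk3=(223,222,.092),blk4=(238,222,.092),tabL=(216,209,.036),tabR=(242,209,.036)).items(): print(nm,ray("top",(u,v),z)[0][:2].round(3))
E
```

```text
[313 152  20  19 154] (array([ 0.67204486, -0.03606551]), array([52.05110168, 51.42052078]), 89.74420166015625) [ 0.64642675 -0.062194  ] [ 0.69773645 -0.00993772]
[350 155  19  20 159] (array([ 0.66333807, -0.13527257]), array([53.51941681, 49.22632599]), -1.597320556640625) [ 0.63620514 -0.16056149] [ 0.68993497 -0.1112121 ]
[ 206  163   48   98 3324] (array([0.52326141, 0.20746468]), array([243.92825317, 102.31128693]), 6.822089672088623) [0.39644828 0.14431865] [0.64762346 0.27081354]
[306 239  20  21 179] (array([ 0.43140552, -0.01546942]), array([52.51760483, 49.79662323]), -0.0849151611328125) [ 0.40514869 -0.04034465] [0.45768157 0.00946425]
[344 243  21  21 180] (array([ 0.42354254, -0.11665033]), array([53.55230331, 50.9666481 ]), -4.722618103027344) [ 0.39566021 -0.14336473] [ 0.44820295 -0.08985814]
tool (array([ 0.61454108, -0.2610032 ]), array([126.71412659,   8.31996155]), -89.55505129694939)
tool (array([ 0.55537384, -0.26767587]), array([127.9777298 ,  10.58442402]), 83.94092559814453)
tool (array([ 0.43019394, -0.2292749 ]), array([128.30506897,  11.0814991 ]), 83.5076904296875)
(229, 190) [208 223 185] [ 42  43 223]
(400, 183) [104  68  28] [ 16 186 104]
(450, 182) [114 114  93] [ 30  47 114]
(320, 160) [105 108  88] [ 35  47 108]
(300, 200) [114 119  97] [ 37  47 119]
(240, 208) [131 130 116] [ 28  29 131]
(215, 208) [124 124 117] [ 30  14 124]
loop1 [ 0.616 -0.399]
loop2 [ 0.541 -0.405]
loop3 [ 0.416 -0.368]
rib [0.399 0.399]
cup [0.645 0.391]
brush [0.52  0.449]
blk1 [0.557 0.222]
blk2 [0.557 0.187]
blk3 [0.487 0.217]
blk4 [0.487 0.18 ]
tabL [0.529 0.244]
tabR [0.53  0.177]
```

```bash
python3 -c "
import cv2
im=cv2.imread('pics/t0.png')[140:280,190:490]
cv2.imwrite('pics/c0.png',cv2.resize(im,None,fx=2.6,fy=2.6,interpolation=cv2.INTER_CUBIC))"
```

```text
(no output)
```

View pics/c0.png

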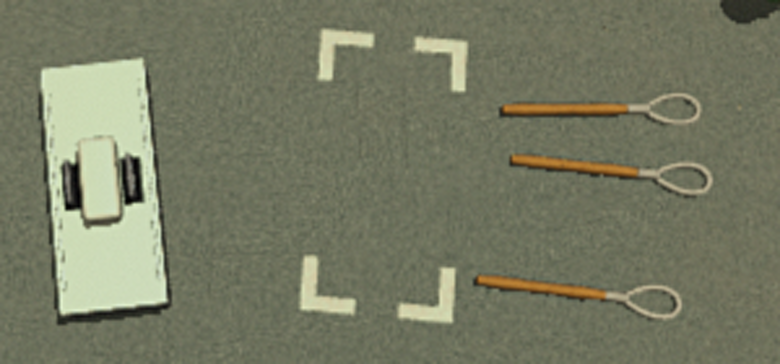

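>>> {"fn": "step_arm", "kwargs": {
  "commands": [
    [1,4,4,0,0,0,-0.1],
    [1,6,8,0,0,0,-0.2],
    [1,8,12,0,0,0,-0.27],
    [1,10,16,0,0,0,-0.27],
    [1,11,20,0,0,0,-0.27]
  ],
  "grip_force": 25
}}

```text
time: 0.52
tool_pos: [0.2953, -0.3085, 0.2264]
tool_rot: [-3.141, -0.0, 0.103]
contact_force: [0.5, -0.4, -0.3]
opening: 0.0918
grip_force: 0.0
```

>>> {"fn": "step_arm", "kwargs": {
  "commands": [
    [1,2,3.5,-1,0,0,0],
    [1,4,7,-2,0,0,0],
    [1,6,10.5,-3,0,0,0],
    [1,8,14,-4,0,0,0],
    [1,10,17.5,-5,0,0,0]
  ]
}}

```text
time: 0.93
tool_pos: [0.3949, -0.1332, 0.1763]
tool_rot: [3.141, -0.0, 0.104]
contact_force: [0.8, -0.7, -0.5]
opening: 0.0915
grip_force: 0.0
```

>>> {"fn": "step_arm", "kwargs": {
  "commands": [
    [1,2,3.5,0,0,0,0],
    [1,4,7,0,0,0,0],
    [1,6,10.5,0,0,0,0],
    [1,8,14,0,0,0,0],
    [1,10,17.5,0,0,0,0]
  ]
}}

```text
time: 1.35
tool_pos: [0.4949, 0.0419, 0.1765]
tool_rot: [3.141, 0.0, 0.104]
contact_force: [0.9, -0.2, 0.3]
opening: 0.0918
grip_force: 0.0
```

>>> {"fn": "step_arm", "kwargs": {
  "commands": [
    [1,1,3.5,0,0,0,0],
    [1,2,7,0,0,0,0],
    [1,2.1,10.5,0,0,0,0],
    [1,2.1,14.6,0,0,0,0],
    [1,2.1,14.6,0,0,0,0]
  ]
}}

```text
time: 1.77
tool_pos: [0.5146, 0.192, 0.1762]
tool_rot: [-3.139, 0.0, 0.109]
contact_force: [-0.7, -0.1, -0.7]
opening: 0.0916
grip_force: 0.0
```

```bash
python3 - <<'E'
from meas import *
o=observe(); print(o["tool_pos"],o["tool_rot"],o["qpos"])
im=snap("top","pics/t1.png"); b=snap("side","pics/s1.png")
c=cv2.resize(b[200:300,190:330],None,fx=4,fy=4,interpolation=cv2.INTER_CUBIC)
d=cv2.resize(im[140:280,190:290],None,fx=3,fy=3,interpolation=cv2.INTER_CUBIC)[:400]
d=cv2.copyMakeBorder(d,0,400-d.shape[0],0,0,cv2.BORDER_CONSTANT) if d.shape[0]<400 else d
cv2.imwrite("pics/c1.png",np.hstack([c[:,:480],d])[:,:,::-1])
E
```

```text
[0.51459989 0.19204663 0.17618927] [-3.13917109e+00  3.88984470e-04  1.09257276e-01] [0.21620896 0.43038797 1.53443026 0.00265236 1.17690394 1.67673039]
```

View pics/c1.png

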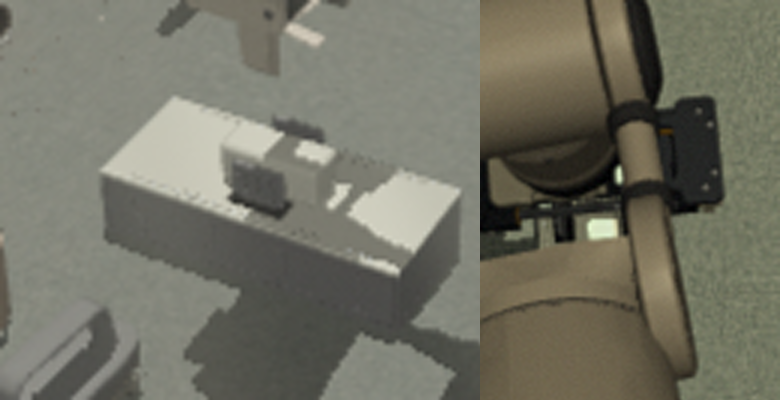

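>>> {"fn": "step_arm", "kwargs": {
  "commands": [
    [1,0.8,1.5,0,0,0,0],
    [1,0.8,1.5,-4,0,0,0],
    [1,0.8,1.5,-8,0,0,0],
    [1,0.8,1.5,-10.5,0,0,0],
    [1,0.8,1.5,-11.3,0,0,0]
  ]
}}

```text
time: 2.28
tool_pos: [0.5208, 0.1984, 0.0595]
tool_rot: [3.14, 0.008, 0.102]
contact_force: [-0.7, 0.4, -0.7]
opening: 0.0922
grip_force: 0.0
```

>>> {"fn": "step_arm", "kwargs": {
  "commands": [
    [1,0,0,0,0,0,0],
    [1,0,0,0,0,0,0]
  ]
}}

```text
time: 2.45
tool_pos: [0.5243, 0.2, 0.0647]
tool_rot: [3.141, -0.001, 0.102]
contact_force: [-0.6, -0.3, 1.0]
opening: 0.092
grip_force: 0.0
```

>>> {"fn": "step_arm", "kwargs": {
  "commands": [
    [0.3,0,0,0,0,0,0],
    [0.3,0,0,0,0,0,0],
    [0.3,0,0,0,0,0,0],
    [0.3,0,0,0,0,0,0],
    [0.3,0,0,0,0,0,0]
  ]
}}

```text
time: 2.87
tool_pos: [0.5244, 0.2018, 0.065]
tool_rot: [-3.14, -0.003, 0.104]
contact_force: [0.8, 5.0, 3.2]
opening: 0.0629
grip_force: 2.5
```

>>> {"fn": "step_arm", "kwargs": {
  "commands": [
    [0.3,0,0,0,0,0,0],
    [0.3,0,0,0,0,0,0],
    [0.3,0,0,0,0,0,0],
    [0.3,0,0,0,0,0,0],
    [0.3,0,0,0,0,0,0]
  ]
}}

```text
time: 3.28
tool_pos: [0.5242, 0.2026, 0.0651]
tool_rot: [-3.139, -0.003, 0.104]
contact_force: [-0.6, 7.8, 6.7]
opening: 0.045
grip_force: 25.0
```

>>> {"fn": "step_arm", "kwargs": {
  "commands": [
    [0.3,0,0.4,0,0,0,0],
    [0.3,0,0.4,0.3,0,0,0],
    [0.3,0,0.4,0.8,0,0,0],
    [0.3,0,0.4,1.4,0,0,0],
    [0.3,0,0.4,2,0,0,0]
  ],
  "grip_force": 30
}}

```text
time: 3.7
tool_pos: [0.5231, 0.2046, 0.0839]
tool_rot: [3.141, 0.001, 0.104]
contact_force: [0.7, -0.2, -1.0]
opening: 0.0452
grip_force: 29.9
```

```bash
python3 - <<'E'
from meas import *
b=snap("side","pics/s2.png")
cv2.imwrite("pics/c2.png",cv2.resize(b[160:310,180:340],None,fx=3.75,fy=3.75,interpolation=cv2.INTER_CUBIC)[:,:,::-1])
E
```

```text
(no output)
```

View pics/c2.png

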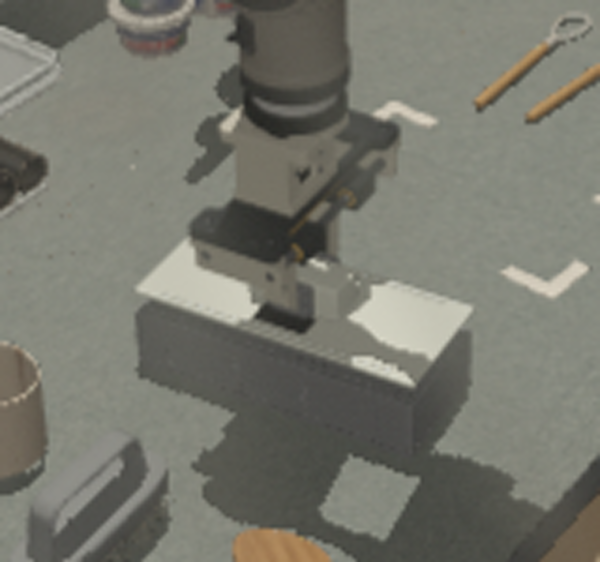

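The cover is rising off the case: there is now a taller dark band below the white plate at about (280,350). I'll carry it to the clear area inside the marks.

>>> {"fn": "step_arm", "kwargs": {
  "commands": [
    [0.3,0,0,3,0,0,0],
    [0.3,0,0,6,0,0,0],
    [0.3,0,-3,8,0,0,0],
    [0.3,0,-6.5,8,0,0,0],
    [0.3,0,-10,8,0,0,0]
  ]
}}

```text
time: 4.17
tool_pos: [0.5241, 0.1042, 0.1655]
tool_rot: [3.141, -0.004, 0.106]
contact_force: [-0.1, -0.8, -1.8]
opening: 0.0449
grip_force: 29.9
```

>>> {"fn": "step_arm", "kwargs": {
  "commands": [
    [0.3,0.5,-3.5,0,0,0,0],
    [0.3,1,-7,0,0,0,0],
    [0.3,1,-10.5,0,0,0,0],
    [0.3,1,-13,-2,0,0,0],
    [0.3,1,-14,-5,0,0,0]
  ]
}}

```text
time: 4.58
tool_pos: [0.5357, -0.0392, 0.1161]
tool_rot: [3.138, -0.007, 0.101]
contact_force: [1.7, 0.9, -2.0]
opening: 0.0449
grip_force: 29.9
```

>>> {"fn": "step_arm", "kwargs": {
  "commands": [
    [0.3,0,0,-2,0,0,0],
    [0.3,0,0,-4,0,0,0],
    [0.3,0,0,-6,0,0,0],
    [0.3,0,0,-7,0,0,0],
    [0.3,0,0,-7,0,0,0]
  ]
}}

```text
time: 5.0
tool_pos: [0.5319, -0.035, 0.0418]
tool_rot: [-3.14, 0.004, 0.104]
contact_force: [-0.9, 0.3, -1.7]
opening: 0.0449
grip_force: 29.9
```

>>> {"fn": "step_arm", "kwargs": {
  "commands": [
    [0.3,0,0,-0.6,0,0,0],
    [0.3,0,0,-1.1,0,0,0],
    [0.3,0,0,-1.5,0,0,0],
    [0.3,0,0,-1.8,0,0,0],
    [0.3,0,0,-1.8,0,0,0]
  ]
}}

```text
time: 5.42
tool_pos: [0.5334, -0.0351, 0.0256]
tool_rot: [3.142, 0.0, 0.104]
contact_force: [0.3, -0.6, -1.3]
opening: 0.0449
grip_force: 29.9
```

>>> {"fn": "step_arm", "kwargs": {
  "commands": [
    [0.3,0,0,0,0,0,0]
  ]
}}

```text
time: 5.5
tool_pos: [0.5336, -0.0351, 0.0259]
tool_rot: [3.141, -0.0, 0.104]
contact_force: [0.7, 0.7, -1.7]
opening: 0.045
grip_force: 29.9
```

>>> {"fn": "step_arm", "kwargs": {
  "commands": [
    [0.3,0,0,-0.2,0,0,0],
    [0.3,0,0,-0.3,0,0,0],
    [0.3,0,0,-0.3,0,0,0]
  ]
}}

```text
time: 5.75
tool_pos: [0.534, -0.0353, 0.0241]
tool_rot: [3.141, -0.002, 0.104]
contact_force: [-2.6, -0.0, 9.9]
opening: 0.0448
grip_force: 30.0
```

>>> {"fn": "step_arm", "kwargs": {
  "commands": [
    [1,0,0,0,0,0,0],
    [1,0,0,0,0,0,0],
    [1,0,0,0,0,0,0],
    [1,0,0,0,0,0,0],
    [1,0,0,0,0,0,0]
  ]
}}

```text
time: 6.17
tool_pos: [0.5337, -0.0352, 0.0229]
tool_rot: [3.141, -0.001, 0.104]
contact_force: [-0.4, 0.1, 0.4]
opening: 0.0737
grip_force: 0.0
```

>>> {"fn": "step_arm", "kwargs": {
  "commands": [
    [1,0,0,0,0,0,0],
    [1,0,0,3,0,0,0],
    [1,0,0,7,0,0,0],
    [1,0,-3,11,0,0,0],
    [0.45,0,-7,14,0,0,0.1]
  ]
}}

```text
time: 6.58
tool_pos: [0.534, -0.0914, 0.155]
tool_rot: [3.141, -0.002, 0.207]
contact_force: [1.1, -0.7, -0.6]
opening: 0.0887
grip_force: 0.0
```

>>> {"fn": "step_arm", "kwargs": {
  "commands": [
    [0.45,0,-4,0,0,0,0.12],
    [0.45,0,-8,0,0,0,0.24],
    [0.45,0,-12,0,0,0,0.36],
    [0.45,0,-16,0,0,0,0.48],
    [0.45,0,-18,0,0,0,0.6]
  ]
}}

```text
time: 7.0
tool_pos: [0.533, -0.2769, 0.1522]
tool_rot: [3.14, 0.001, 0.807]
contact_force: [0.2, 1.4, -0.2]
opening: 0.0563
grip_force: 0.0
```

>>> {"fn": "step_arm", "kwargs": {
  "commands": [
    [0.45,0,0,0,0,0,0.12],
    [0.45,0,0,0,0,0,0.24],
    [0.45,0,0,0,0,0,0.36],
    [0.45,0,0,0,0,0,0.48],
    [0.45,0,0,0,0,0,0.6]
  ]
}}

```text
time: 7.42
tool_pos: [0.5333, -0.2726, 0.152]
tool_rot: [-3.141, -0.0, 1.409]
contact_force: [0.2, 0.4, -0.0]
opening: 0.0417
grip_force: 0.0
```

```bash
python3 - <<'E'
from meas import *
o=observe(); print(o["tool_pos"],o["tool_rot"],o["qpos"])
im=snap("top","pics/t3.png"); b=snap("side","pics/s3.png")
for t in tools(im): print("tool",t)
cv2.imwrite("pics/c3.png",np.vstack([b[170:340,190:450],im[130:300,190:450]])[:,:,::-1])
E
```

```text
[ 0.53328678 -0.27256929  0.15195593] [-3.14107445e+00 -2.96758813e-04  1.40939183e+00] [-6.00437958e-01  5.40627818e-01  1.41880135e+00  5.22280347e-05
  1.18275869e+00 -4.39053313e-01]
tool (array([ 0.61452991, -0.25957245]), array([123.85243225,   8.31996155]), -89.55505633354187)
tool (array([ 0.55684796, -0.25430807]), array([96.18175507, 10.43942833]), 83.4093246459961)
tool (array([ 0.43010959, -0.21999373]), array([104.6605835 ,  11.01539898]), 84.07404327392578)
```

View pics/c3.png

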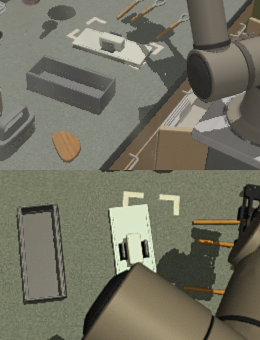

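The cover lies flat at the marks and the open case is empty at the left. Now tool 1.

>>> {"fn": "step_arm", "kwargs": {
  "commands": [
    [0.45,4,0,0,0,0,0.1],
    [0.45,7.5,-0.3,-2,0,0,0.165],
    [0.45,8.1,-0.35,-6,0,0,0.165],
    [0.45,8.1,-0.35,-10,0,0,0.165],
    [0.45,8.1,-0.35,-13,0,0,0.165]
  ],
  "grip_force": 15
}}

```text
time: 7.93
tool_pos: [0.6139, -0.275, 0.0187]
tool_rot: [-3.139, -0.001, 1.565]
contact_force: [0.2, 0.2, 0.8]
opening: 0.0412
grip_force: 0.0
```

>>> {"fn": "step_arm", "kwargs": {
  "commands": [
    [0.45,0,0,-0.7,0,0,0],
    [0.45,0,0,-1.2,0,0,0],
    [0.45,0,0,-1.5,0,0,0],
    [0.45,0,0,-1.7,0,0,0],
    [0.45,0,0,-1.7,0,0,0]
  ]
}}

```text
time: 8.35
tool_pos: [0.6154, -0.2767, 0.0074]
tool_rot: [3.139, 0.002, 1.568]
contact_force: [-0.6, -0.0, -0.8]
opening: 0.0414
grip_force: 0.0
```

>>> {"fn": "step_arm", "kwargs": {
  "commands": [
    [0.45,0,0,-0.3,0,0,0],
    [0,0,0,-0.3,0,0,0],
    [0,0,0,-0.3,0,0,0],
    [0,0,0,-0.3,0,0,0],
    [0,0,0,-0.3,0,0,0]
  ]
}}

```text
time: 8.77
tool_pos: [0.6146, -0.2761, 0.0027]
tool_rot: [3.141, 0.0, 1.569]
contact_force: [-0.7, 0.6, 0.6]
opening: 0.019
grip_force: 0.0
```

>>> {"fn": "step_arm", "kwargs": {
  "commands": [
    [0,0,0,0,0,0,0],
    [0,0,0,2,0,0,0],
    [0,0,0,5,0,0,0],
    [0,0,0,9,0,0,0],
    [0,0,0,12,0,0,0]
  ]
}}

```text
time: 9.18
tool_pos: [0.6148, -0.2762, 0.1248]
tool_rot: [3.14, 0.001, 1.569]
contact_force: [1.3, -0.6, 0.1]
opening: 0.012
grip_force: 15.0
```

```bash
python3 - <<'E'
from meas import *
im=cv2.imread("pics/t3.png")[:,:,::-1].copy(); s=snap("side","pics/s4.png")
c=cv2.resize(im[155:270,195:270],None,fx=5,fy=5,interpolation=cv2.INTER_CUBIC)[:570]
d=cv2.resize(s[60:250,250:430],None,fx=2.2,fy=3,interpolation=cv2.INTER_CUBIC)[:570]
cv2.imwrite("pics/c4.png",np.hstack([c,d])[:,:,::-1])
E
```

```text
(no output)
```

View pics/c4.png

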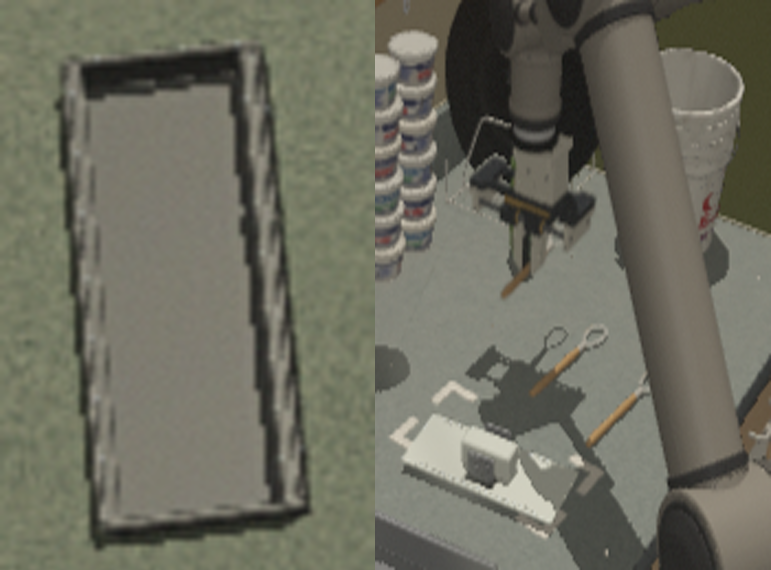

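```bash
python3 - <<'E'
from meas import *
p=np.array([(64,64),(258,46),(306,506),(98,528)])/5+[195,155]
P=ray("top",p,.052)[:,:2]; print(P,P.mean(0))
print([np.degrees(np.arctan2(*(a-b)[::-1])) for a,b in((P[0],P[3]),(P[1],P[2]),(P[0],P[1]),(P[3],P[2]))],np.linalg.norm(P[0]-P[3]),np.linalg.norm(P[0]-P[1]))
E
```

```text
[[0.63516663 0.2668115 ]
 [0.64565333 0.16623854]
 [0.40704301 0.1365474 ]
 [0.3952521  0.24014413]] [0.52077877 0.20243539]
[np.float64(6.342597184389722), np.float64(7.093059244261019), np.float64(95.95269798819253), np.float64(96.49320669932519)] 0.2413920624676231 0.10111820962818785
```

>>> {"fn": "step_arm", "kwargs": {
  "commands": [
    [0,-0.5,3.8,0,0,0,-0.115],
    [0,-1,7.6,0,0,0,-0.23],
    [0,-1.5,11.4,0,0,0,-0.345],
    [0,-2,15.2,0,0,0,-0.46],
    [0,-2.5,19,0,0,0,-0.575]
  ]
}}

```text
time: 9.65
tool_pos: [0.5888, -0.0844, 0.1222]
tool_rot: [3.142, -0.0, 0.988]
contact_force: [0.6, 0.2, -0.6]
opening: 0.0122
grip_force: 15.0
```

>>> {"fn": "step_arm", "kwargs": {
  "commands": [
    [0,-0.5,3.8,0,0,0,-0.115],
    [0,-1,7.6,0,0,0,-0.23],
    [0,-1.5,11.4,0,0,0,-0.345],
    [0,-2,15.2,0,0,0,-0.46],
    [0,-2.5,19,0,0,0,-0.575]
  ]
}}

```text
time: 10.07
tool_pos: [0.5639, 0.1058, 0.1223]
tool_rot: [3.141, -0.0, 0.413]
contact_force: [0.9, 0.1, -1.1]
opening: 0.0122
grip_force: 15.0
```

>>> {"fn": "step_arm", "kwargs": {
  "commands": [
    [0,-0.5,3.8,0,0,0,-0.115],
    [0,-1,7.6,0,0,0,-0.23],
    [0,-1.6,11.2,0,0,0,-0.307],
    [0,-2.25,11.2,0,0,0,-0.307],
    [0,-2.25,11.2,0,0,0,-0.307]
  ]
}}

```text
time: 10.48
tool_pos: [0.5403, 0.2178, 0.122]
tool_rot: [3.141, 0.001, 0.116]
contact_force: [-0.6, -0.4, -0.6]
opening: 0.0122
grip_force: 15.0
```

```bash
python3 - <<'E'
from meas import *
o=observe(); print(o["tool_pos"],o["tool_rot"],o["opening"])
E
```

```text
[0.54033475 0.21783242 0.1219839 ] [3.14132167e+00 1.36019286e-03 1.16471529e-01] 0.012200565473200364
```

>>> {"fn": "step_arm", "kwargs": {
  "commands": [
    [0,0.2,-0.2,-2.5,0,0,0],
    [0,0.2,-0.2,-5,0,0,0],
    [0,0.2,-0.2,-7,0,0,0],
    [0,0.2,-0.2,-8.5,0,0,0],
    [0,0.2,-0.2,-9.5,0,0,0]
  ]
}}

```text
time: 10.9
tool_pos: [0.5435, 0.2122, 0.0255]
tool_rot: [3.141, 0.003, 0.111]
contact_force: [-0.1, -0.3, -0.2]
opening: 0.0121
grip_force: 15.0
```

>>> {"fn": "step_arm", "kwargs": {
  "commands": [
    [0,0,0,-0.6,0,0,0],
    [0,0,0,-1.2,0,0,0],
    [0,0,0,-1.6,0,0,0],
    [0,0,0,-1.6,0,0,0]
  ]
}}

```text
time: 11.23
tool_pos: [0.544, 0.2137, 0.0112]
tool_rot: [3.141, 0.0, 0.112]
contact_force: [0.3, -0.3, -0.3]
opening: 0.0122
grip_force: 15.0
```

>>> {"fn": "step_arm", "kwargs": {
  "commands": [
    [0.2,0,0,-0.2,0,0,0],
    [0.2,0,0,-0.2,0,0,0],
    [0.2,0,0,0,0,0,0],
    [0.2,0,0,1.2,0,0,0],
    [0,0,0,2.2,0,0,0]
  ]
}}

```text
time: 11.65
tool_pos: [0.5441, 0.2141, 0.0346]
tool_rot: [3.142, -0.0, 0.112]
contact_force: [0.3, 0.7, 0.2]
opening: 0.0151
grip_force: 0.0
```

>>> {"fn": "step_arm", "kwargs": {
  "commands": [
    [0,0,0,0,0,0,0],
    [0,0,0,0,0,0,0],
    [0,0.15,-1.4,0,0,0,0],
    [0,0.32,-2.9,0,0,0,0],
    [0,0.32,-2.9,0,0,0,0]
  ]
}}

```text
time: 12.07
tool_pos: [0.5472, 0.1826, 0.0331]
tool_rot: [3.141, 0.001, 0.11]
contact_force: [-0.4, -0.9, 0.2]
opening: 0.0005
grip_force: 0.0
```

>>> {"fn": "step_arm", "kwargs": {
  "commands": [
    [0,0,0,-1,0,0,0],
    [0,0,0,-2,0,0,0],
    [0,0,0,-2.2,0,0,0],
    [0,0,0,-2.2,0,0,0]
  ]
}}

```text
time: 12.4
tool_pos: [0.5459, 0.1851, 0.0096]
tool_rot: [3.141, 0.003, 0.112]
contact_force: [0.1, -0.3, -0.3]
opening: 0.0004
grip_force: 0.0
```

>>> {"fn": "step_arm", "kwargs": {
  "commands": [
    [0,-0.06,0.5,0,0,0,0],
    [0,-0.12,1,0,0,0,0],
    [0,-0.18,1.5,0,0,0,0],
    [0,-0.24,2,0,0,0,0],
    [0,-0.28,2.4,0,0,0,0]
  ]
}}

```text
time: 12.82
tool_pos: [0.5444, 0.2099, 0.0117]
tool_rot: [3.142, -0.001, 0.112]
contact_force: [-0.5, 0.4, -0.2]
opening: 0.0002
grip_force: 0.2
```

>>> {"fn": "step_arm", "kwargs": {
  "commands": [
    [0,0,0.2,0,0,0,0],
    [0,0,0.2,0,0,0,0],
    [0,0,0,3,0,0,0],
    [0,0,0,7,0,0,0],
    [0.45,0,0,11,0,0,0]
  ]
}}

```text
time: 13.23
tool_pos: [0.5435, 0.2086, 0.1217]
tool_rot: [3.141, 0.003, 0.112]
contact_force: [0.8, 0.2, 0.9]
opening: 0.0037
grip_force: 0.0
```

>>> {"fn": "step_arm", "kwargs": {
  "commands": [
    [0.45,0,-3.8,0,0,0,0.11],
    [0.45,0,-7.6,0,0,0,0.22],
    [0.45,0,-11.4,0,0,0,0.33],
    [0.45,0,-15.2,0,0,0,0.44],
    [0.45,0,-19,0,0,0,0.55]
  ]
}}

```text
time: 13.65
tool_pos: [0.544, 0.0173, 0.1217]
tool_rot: [3.141, -0.0, 0.668]
contact_force: [0.7, -0.8, 0.5]
opening: 0.0363
grip_force: 0.0
```

>>> {"fn": "step_arm", "kwargs": {
  "commands": [
    [0.45,0,-3.8,0,0,0,0.11],
    [0.45,0,-7.6,0,0,0,0.22],
    [0.45,0,-11.4,0,0,0,0.33],
    [0.45,0,-15.2,0,0,0,0.44],
    [0.45,0,-19,0,0,0,0.55]
  ]
}}

```text
time: 14.07
tool_pos: [0.544, -0.173, 0.1216]
tool_rot: [3.141, -0.0, 1.217]
contact_force: [0.6, 0.1, -0.1]
opening: 0.0414
grip_force: 0.0
```

>>> {"fn": "step_arm", "kwargs": {
  "commands": [
    [0.45,0,-3.8,0,0,0,0.11],
    [0.45,0,-7.6,0,0,0,0.22],
    [0.45,0,-11,0,0,0,0.253],
    [0.45,0,-11,0,0,0,0.253],
    [0.45,0,-11,0,0,0,0.253]
  ]
}}

```text
time: 14.48
tool_pos: [0.5437, -0.2828, 0.121]
tool_rot: [-3.141, -0.0, 1.461]
contact_force: [-0.0, 1.1, 0.4]
opening: 0.0413
grip_force: 0.0
```

```bash
python3 - <<'E'
from meas import *
o=observe(); print(o["tool_pos"],o["tool_rot"])
im=snap("top","pics/t5.png"); s=snap("side","pics/s5.png")
for t in tools(im): print("tool",t)
c=cv2.resize(im[155:270,195:345],None,fx=4,fy=4,interpolation=cv2.INTER_CUBIC)[:,:420]
d=cv2.resize(s[130:280,210:330],None,fx=3,fy=3.07,interpolation=cv2.INTER_CUBIC)[:460]
cv2.imwrite("pics/c5.png",np.hstack([c,d])[:,:,::-1])
E
```

```text
[ 0.54372911 -0.28284215  0.12099055] [-3.14144146e+00 -2.34084727e-04  1.46085063e+00]
tool (array([ 0.55744354, -0.25295042]), array([98.64133453, 10.86304665]), 82.89486694335938)
```

View pics/c5.png

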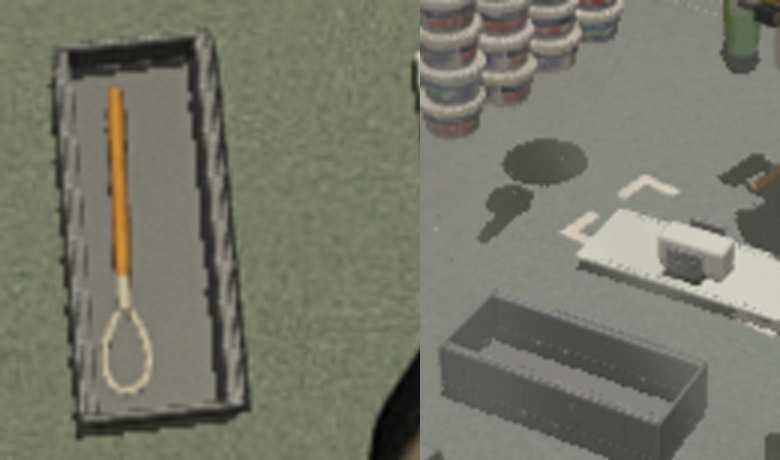

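Tool 1 lies flat in the case, left of the middle: handle (116,90)–(124,275), loop at (127,348). Next is tool 2.

>>> {"fn": "step_arm", "kwargs": {
  "commands": [
    [0.45,1,0,-2,0,0,0],
    [0.45,1,0,-5,0,0,0],
    [0.45,1,0,-8,0,0,0],
    [0.45,1,0,-9.5,0,0,0],
    [0.45,1,0,-10.5,0,0,0]
  ]
}}

```text
time: 15.0
tool_pos: [0.5535, -0.2784, 0.0141]
tool_rot: [-3.138, -0.002, 1.467]
contact_force: [-0.0, -0.3, -0.2]
opening: 0.0413
grip_force: 0.0
```

>>> {"fn": "step_arm", "kwargs": {
  "commands": [
    [0.45,0,0,-0.7,0,0,0],
    [0.45,0,0,-1.3,0,0,0],
    [0,0,0,-1.4,0,0,0],
    [0,0,0,-1.4,0,0,0],
    [0,0,0,-1.4,0,0,0]
  ]
}}

```text
time: 15.42
tool_pos: [0.555, -0.2813, 0.0034]
tool_rot: [3.14, 0.001, 1.465]
contact_force: [0.0, -0.2, -0.1]
opening: 0.0259
grip_force: 0.0
```

>>> {"fn": "step_arm", "kwargs": {
  "commands": [
    [0,0,0,0,0,0,0],
    [0,0,0,0,0,0,0],
    [0,0,0,3,0,0,0],
    [0,0,0,7,0,0,0],
    [0,0,0,12,0,0,0]
  ]
}}

```text
time: 15.83
tool_pos: [0.5534, -0.2805, 0.1143]
tool_rot: [-3.139, -0.002, 1.465]
contact_force: [1.2, -0.7, -0.1]
opening: 0.0122
grip_force: 15.0
```

```bash
python3 - <<'E'
from meas import *
o=observe(); print(o["tool_pos"],o["tool_rot"],o["opening"])
off=np.array([195,155])
P=ray("top",np.array([(57,48),(210,34),(248,406),(79,424)])/4+off,.052)[:,:2];print(P,P.mean(0))
a=.112; R=np.array([[np.cos(a),np.sin(a)],[-np.sin(a),np.cos(a)]])
c=P.mean(0)
for z,q in((.016,(116,90)),(.016,(123,270)),(.008,(128,350)),(.008,(104,350)),(.008,(152,350)),(.008,(128,392))):
  print(q,R@(ray("top",np.array(q)/4+off,z)[0,:2]-c)*1000)
E
```

```text
[ 0.55342626 -0.2804776   0.11432052] [-3.13882759e+00 -1.51084138e-03  1.46458825e+00] 0.01216201470807105
[[0.63735073 0.26312949]
 [0.64756291 0.16394128]
 [0.40631098 0.13453306]
 [0.39426136 0.23973256]] [0.52137149 0.2003341 ]
(116, 90) [100.38841326  17.68172011]
(123, 270) [-21.53910796  22.67645024]
(128, 350) [-73.34023119  24.58139896]
(104, 350) [-71.70946179  40.20504584]
(152, 350) [-74.97092751   8.95845215]
(128, 392) [-100.72455741   26.77173852]
```

>>> {"fn": "step_arm", "kwargs": {
  "commands": [
    [0,0,3.7,0.5,0,0,-0.105],
    [0,0,7.4,1,0,0,-0.21],
    [0,0,11.1,1,0,0,-0.315],
    [0,0,14.8,1,0,0,-0.42],
    [0,0,18.5,1,0,0,-0.525]
  ]
}}

```text
time: 16.25
tool_pos: [0.5542, -0.0946, 0.1248]
tool_rot: [3.14, -0.0, 0.934]
contact_force: [0.9, 0.1, -1.0]
opening: 0.0121
grip_force: 15.0
```

>>> {"fn": "step_arm", "kwargs": {
  "commands": [
    [0,0,3.7,0,0,0,-0.105],
    [0,0,7.4,0,0,0,-0.21],
    [0,0,11.1,0,0,0,-0.315],
    [0,0,14.8,0,0,0,-0.42],
    [0,0,18.5,0,0,0,-0.525]
  ]
}}

```text
time: 16.67
tool_pos: [0.5542, 0.0907, 0.1246]
tool_rot: [3.141, -0.001, 0.409]
contact_force: [0.5, -0.0, -0.3]
opening: 0.0121
grip_force: 15.0
```

>>> {"fn": "step_arm", "kwargs": {
  "commands": [
    [0,0,3.7,0,0,0,-0.105],
    [0,0,7.4,0,0,0,-0.21],
    [0,-0.6,10.3,0,0,0,-0.303],
    [0,-0.6,10.3,0,0,0,-0.303],
    [0,-0.6,10.3,0,0,0,-0.303]
  ]
}}

```text
time: 17.08
tool_pos: [0.5479, 0.1934, 0.1242]
tool_rot: [3.141, -0.0, 0.116]
contact_force: [0.1, 0.0, -0.3]
opening: 0.012
grip_force: 15.0
```

>>> {"fn": "step_arm", "kwargs": {
  "commands": [
    [0,0,0,0,0,0,0]
  ]
}}

```text
time: 17.17
tool_pos: [0.5484, 0.1915, 0.1242]
tool_rot: [3.141, -0.0, 0.113]
contact_force: [-0.0, -0.9, -0.3]
opening: 0.0122
grip_force: 15.0
```

>>> {"fn": "step_arm", "kwargs": {
  "commands": [
    [0,0,0,-2.5,0,0,0],
    [0,0,0,-5,0,0,0],
    [0,0,0,-7.5,0,0,0],
    [0,0,0,-9,0,0,0],
    [0,0,0,-10,0,0,0]
  ]
}}

```text
time: 17.58
tool_pos: [0.5478, 0.19, 0.0222]
tool_rot: [3.141, 0.003, 0.11]
contact_force: [-0.6, -0.1, -0.0]
opening: 0.012
grip_force: 15.0
```

>>> {"fn": "step_arm", "kwargs": {
  "commands": [
    [0,0,0,-0.6,0,0,0],
    [0,0,0,-1.2,0,0,0],
    [0,0,0,-1.4,0,0,0],
    [0,0,0,-1.4,0,0,0]
  ]
}}

```text
time: 17.92
tool_pos: [0.5487, 0.1918, 0.0103]
tool_rot: [3.142, -0.001, 0.112]
contact_force: [0.1, 0.5, -0.9]
opening: 0.0122
grip_force: 15.0
```

>>> {"fn": "step_arm", "kwargs": {
  "commands": [
    [0.22,0,0,0,0,0,0],
    [0.22,0,0,0,0,0,0],
    [0.22,0,0,0.3,0,0,0],
    [0.22,0,0,1.2,0,0,0],
    [0,0,0,2.3,0,0,0]
  ]
}}

```text
time: 18.33
tool_pos: [0.5481, 0.1919, 0.0337]
tool_rot: [3.141, 0.001, 0.112]
contact_force: [0.7, -0.0, -0.3]
opening: 0.0167
grip_force: 0.0
```

>>> {"fn": "step_arm", "kwargs": {
  "commands": [
    [0,0,0,0,0,0,0],
    [0,0,0,0,0,0,0],
    [0,0.7,0.9,0,0,0,0],
    [0,1.4,1.87,0,0,0,0],
    [0,1.4,1.87,0,0,0,0]
  ]
}}

```text
time: 18.75
tool_pos: [0.5635, 0.2118, 0.0333]
tool_rot: [-3.141, -0.002, 0.112]
contact_force: [0.2, -0.7, 0.7]
opening: 0.0004
grip_force: 0.0
```

>>> {"fn": "step_arm", "kwargs": {
  "commands": [
    [0,0,0,-1,0,0,0],
    [0,0,0,-2,0,0,0],
    [0,0,0,-2.3,0,0,0],
    [0,0,0,-2.3,0,0,0]
  ]
}}

```text
time: 19.08
tool_pos: [0.5611, 0.2102, 0.0089]
tool_rot: [3.141, 0.003, 0.111]
contact_force: [-0.1, 0.9, 0.5]
opening: 0.0008
grip_force: 0.3
```

```bash
cat >> h.py <<'E'
def inc(p,c=(.5215,.2015),a=.112):
    d=np.array(p)[:2]-c; return np.array([d@[np.cos(a),np.sin(a)],d@[-np.sin(a),np.cos(a)]])*1000
E
python3 - <<'E'
from h import *
o=observe(); print(inc(o["tool_pos"]),o["tool_pos"])
E
```

```text
[40.31340626  4.21219413] [0.56109004 0.21019147 0.00890357]
```

Now at (40, +4) in the case. I'll push B outward to −16, then A out to +15.

>>> {"fn": "step_arm", "kwargs": {
  "commands": [
    [0,0.05,-0.5,0,0,0,0],
    [0,0.1,-1,0,0,0,0],
    [0,0.16,-1.5,0,0,0,0],
    [0,0.22,-2,0,0,0,0],
    [0,0.22,-2,0,0,0,0]
  ]
}}

```text
time: 19.5
tool_pos: [0.5647, 0.1893, 0.0099]
tool_rot: [3.141, 0.0, 0.111]
contact_force: [-0.4, 1.2, 0.9]
opening: 0.0002
grip_force: 0.0
```

>>> {"fn": "step_arm", "kwargs": {
  "commands": [
    [0,0,0.2,0,0,0,0],
    [0,1.1,0.6,0,0,0,0],
    [0,2.1,1.2,0,0,0,0],
    [0,2.1,2.2,0,0,0,0],
    [0,2.1,2.8,0,0,0,0]
  ]
}}

```text
time: 19.92
tool_pos: [0.5856, 0.2197, 0.01]
tool_rot: [-3.142, -0.0, 0.112]
contact_force: [-0.2, -1.7, 1.5]
opening: 0.0006
grip_force: 1.1
```

>>> {"fn": "step_arm", "kwargs": {
  "commands": [
    [0,0,0.3,0,0,0,0],
    [0,0,0.6,0,0,0,0],
    [0,0,0.6,0,0,0,0],
    [0,0,0.2,0,0,0,0]
  ]
}}

```text
time: 20.25
tool_pos: [0.585, 0.2213, 0.01]
tool_rot: [-3.141, 0.0, 0.113]
contact_force: [0.9, 0.1, -0.2]
opening: 0.0004
grip_force: 0.0
```

```bash
python3 - <<'E'
from h import *
o=observe(); print(inc(o["tool_pos"]),o["tool_pos"])
E
```

```text
[65.3307563  12.61972974] [0.58501097 0.22134242 0.00997685]
```

>>> {"fn": "step_arm", "kwargs": {
  "commands": [
    [0,0,0,4,0,0,0],
    [0,0,0,8,0,0,0],
    [0.45,-1.2,-3.5,11,0,0,0.1],
    [0.45,-2.4,-7,11,0,0,0.2],
    [0.45,-3.6,-10.5,11,0,0,0.3]
  ]
}}

```text
time: 20.67
tool_pos: [0.5499, 0.1145, 0.1225]
tool_rot: [3.14, -0.004, 0.418]
contact_force: [-0.2, -0.6, -0.6]
opening: 0.0159
grip_force: 0.0
```

>>> {"fn": "step_arm", "kwargs": {
  "commands": [
    [0.45,-1.2,-3.5,0,0,0,0.11],
    [0.45,-2.4,-7,0,0,0,0.22],
    [0.45,-3.6,-10.5,0,0,0,0.33],
    [0.45,-4.8,-14,0,0,0,0.44],
    [0.45,-6,-17.5,0,0,0,0.55]
  ]
}}

```text
time: 21.08
tool_pos: [0.4883, -0.0608, 0.1201]
tool_rot: [3.142, 0.0, 0.966]
contact_force: [0.7, 0.5, -0.5]
opening: 0.041
grip_force: 0.0
```

>>> {"fn": "step_arm", "kwargs": {
  "commands": [
    [0.45,-1.2,-3.5,0,0,0,0.11],
    [0.45,-2.4,-7,0,0,0,0.22],
    [0.45,-3.6,-10.5,0,0,0,0.33],
    [0.45,-4.8,-14,0,0,0,0.44],
    [0.45,-5.9,-17,0,0,0,0.5]
  ]
}}

```text
time: 21.5
tool_pos: [0.4293, -0.2309, 0.1202]
tool_rot: [3.141, 0.0, 1.466]
contact_force: [0.4, -0.3, -0.3]
opening: 0.0412
grip_force: 0.0
```

```bash
python3 - <<'E'
from meas import *
o=observe(); print(o["tool_pos"],o["tool_rot"])
im=snap("top","pics/t6.png"); s=snap("side","pics/s6.png")
for t in tools(im): print("tool",t)
c=cv2.resize(im[155:270,195:300],None,fx=4,fy=4,interpolation=cv2.INTER_CUBIC)
d=cv2.resize(s[120:270,270:400],None,fx=2.9,fy=3.07,interpolation=cv2.INTER_CUBIC)[:460]
cv2.imwrite("pics/c6.png",np.hstack([c,d])[:,:,::-1])
E
```

```text
[ 0.42931925 -0.23087363  0.1201667 ] [3.14133578e+00 1.35766109e-04 1.46557265e+00]
```

View pics/c6.png

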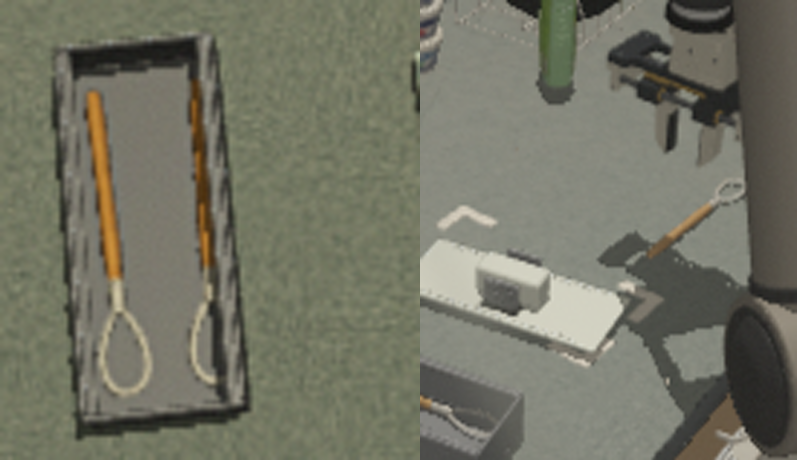

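Both tools lie flat against the sides, with the middle free (column 110–190). Tool 3 is under the gripper.

>>> {"fn": "step_arm", "kwargs": {
  "commands": [
    [0.45,0.1,0,-3,0,0,0],
    [0.45,0.1,0,-6,0,0,0],
    [0.45,0.1,0,-8.5,0,0,0],
    [0.45,0.1,0,-10,0,0,0],
    [0.45,0.1,0,-10.5,0,0,0]
  ]
}}

```text
time: 22.02
tool_pos: [0.4301, -0.2273, 0.0127]
tool_rot: [-3.137, -0.003, 1.46]
contact_force: [0.1, 0.2, 0.6]
opening: 0.0416
grip_force: 0.0
```

>>> {"fn": "step_arm", "kwargs": {
  "commands": [
    [0.45,0,0,-0.6,0,0,0],
    [0.45,0,0,-1.2,0,0,0],
    [0,0,0,-1.4,0,0,0],
    [0,0,0,-1.4,0,0,0],
    [0,0,0,-1.4,0,0,0]
  ]
}}

```text
time: 22.43
tool_pos: [0.4321, -0.2292, 0.0017]
tool_rot: [3.14, 0.001, 1.461]
contact_force: [-0.1, -0.4, -1.8]
opening: 0.026
grip_force: 0.1
```

>>> {"fn": "step_arm", "kwargs": {
  "commands": [
    [0,0,0,0,0,0,0],
    [0,0,0,0,0,0,0],
    [0,0,0,3,0,0,0],
    [0,0,0,7,0,0,0],
    [0,0,0,12,0,0,0]
  ]
}}

```text
time: 22.85
tool_pos: [0.4307, -0.2283, 0.1133]
tool_rot: [-3.139, -0.002, 1.461]
contact_force: [0.2, -1.3, 0.5]
opening: 0.0118
grip_force: 15.0
```

```bash
python3 - <<'E'
from h import *
o=observe(); print(o["tool_pos"],o["tool_rot"],o["opening"])
off=np.array([195,155])
P=ray("top",np.array([(57,48),(210,34),(248,406),(79,424)])/4+off,.052)[:,:2];print(P.mean(0))
for z,q in((.016,(95,92)),(.016,(114,275)),(.008,(125,392)),(.016,(195,85)),(.016,(208,268)),(.008,(150,350)),(.008,(190,345))):
  print(q,inc(ray("top",np.array(q)/4+off,z)[0,:2]).round())
E
```

```text
[ 0.43072272 -0.22831874  0.11334628] [-3.13892137e+00 -1.66486498e-03  1.46060725e+00] 0.011772161797478874
[0.52137149 0.2003341 ]
(95, 92) [100.  31.]
(114, 275) [-24.  28.]
(125, 392) [-101.   28.]
(195, 85) [ 98. -36.]
(208, 268) [-26. -34.]
(150, 350) [-75.   9.]
(190, 345) [-75. -17.]
```

>>> {"fn": "step_arm", "kwargs": {
  "commands": [
    [0,0.35,2.8,0.5,0,0,0.12],
    [0,0.7,5.6,1,0,0,0.24],
    [0,1.05,8.4,1,0,0,0.36],
    [0,1.4,11.2,1,0,0,0.48],
    [0,1.75,14,1,0,0,0.6]
  ]
}}

```text
time: 23.27
tool_pos: [0.4492, -0.0878, 0.1233]
tool_rot: [3.141, 0.001, 2.066]
contact_force: [0.0, -0.1, 0.3]
opening: 0.0124
grip_force: 15.0
```

>>> {"fn": "step_arm", "kwargs": {
  "commands": [
    [0,0.35,2.8,0,0,0,0.12],
    [0,0.7,5.6,0,0,0,0.24],
    [0,1.05,8.4,0,0,0,0.36],
    [0,1.4,11.2,0,0,0,0.48],
    [0,1.75,14,0,0,0,0.6]
  ]
}}

```text
time: 23.68
tool_pos: [0.4666, 0.0524, 0.1231]
tool_rot: [3.141, 0.0, 2.667]
contact_force: [1.3, -0.3, -0.1]
opening: 0.0124
grip_force: 15.0
```

>>> {"fn": "step_arm", "kwargs": {
  "commands": [
    [0,0.35,2.8,0,0,0,0.12],
    [0,0.7,5.6,0,0,0,0.24],
    [0,1.05,8.4,0,0,0,0.36],
    [0,1.4,11.2,0,0,0,0.48],
    [0,1.8,14.2,0,0,0,0.593]
  ]
}}

```text
time: 24.1
tool_pos: [0.4845, 0.1943, 0.123]
tool_rot: [-3.142, 0.0, -3.024]
contact_force: [0.9, -0.4, -0.3]
opening: 0.0124
grip_force: 15.0
```

>>> {"fn": "step_arm", "kwargs": {
  "commands": [
    [0,0,0,0,0,0,0],
    [0,0,0,0,0,0,0]
  ]
}}

```text
time: 24.27
tool_pos: [0.4844, 0.1942, 0.1227]
tool_rot: [-3.142, 0.0, -3.028]
contact_force: [0.2, -0.1, -0.2]
opening: 0.0125
grip_force: 15.0
```

>>> {"fn": "step_arm", "kwargs": {
  "commands": [
    [0,0,0,-2.5,0,0,0],
    [0,0,0,-5,0,0,0],
    [0,0,0,-7.5,0,0,0],
    [0,0,0,-9,0,0,0],
    [0,0,0,-10,0,0,0]
  ]
}}

```text
time: 24.68
tool_pos: [0.484, 0.1916, 0.0213]
tool_rot: [-3.141, -0.002, -3.032]
contact_force: [-0.0, -0.8, -0.0]
opening: 0.0123
grip_force: 15.0
```

>>> {"fn": "step_arm", "kwargs": {
  "commands": [
    [0,0,0,-0.5,0,0,0],
    [0,0,0,-1,0,0,0],
    [0,0,0,-1.3,0,0,0],
    [0,0,0,-1.3,0,0,0]
  ]
}}

```text
time: 25.02
tool_pos: [0.4855, 0.1925, 0.0112]
tool_rot: [-3.141, 0.002, -3.03]
contact_force: [-0.9, -3.8, 6.6]
opening: 0.0121
grip_force: 15.0
```

>>> {"fn": "step_arm", "kwargs": {
  "commands": [
    [0.22,0,0,0,0,0,0],
    [0.22,0,0,0,0,0,0],
    [0.22,0,0,0,0,0,0],
    [0.22,0,0,3,0,0,0],
    [0.22,0,0,6,0,0,0]
  ]
}}

```text
time: 25.43
tool_pos: [0.4833, 0.1926, 0.0691]
tool_rot: [-3.141, -0.005, -3.029]
contact_force: [1.0, 0.8, 0.2]
opening: 0.0203
grip_force: 0.0
```

>>> {"fn": "step_arm", "kwargs": {
  "commands": [
    [0.22,0,-2,4,0,0,-0.11],
    [1,0,-5.5,7,0,0,-0.23],
    [1,0,-9,8,0,0,-0.35],
    [1,0,-12.5,8,0,0,-0.47],
    [1,0,-16,8,0,0,-0.59]
  ]
}}

```text
time: 25.85
tool_pos: [0.4851, 0.0314, 0.1513]
tool_rot: [3.14, 0.003, 2.659]
contact_force: [-0.1, 0.6, 0.5]
opening: 0.0429
grip_force: 0.0
```

>>> {"fn": "step_arm", "kwargs": {
  "commands": [
    [1,0,-4,0,0,0,-0.12],
    [1,0,-8,0,0,0,-0.24],
    [1,0,-12,0,0,0,-0.36],
    [1,0,-16,0,0,0,-0.48],
    [1,0,-20,0,0,0,-0.6]
  ]
}}

```text
time: 26.27
tool_pos: [0.4842, -0.1689, 0.1499]
tool_rot: [3.141, 0.0, 2.058]
contact_force: [0.5, 0.5, -0.1]
opening: 0.0754
grip_force: 0.0
```

```bash
python3 - <<'E'
from meas import *
o=observe(); print(o["tool_pos"],o["tool_rot"],o["qpos"])
im=snap("top","pics/t7.png"); s=snap("side","pics/s7.png")
c=cv2.resize(im[150:275,195:350],None,fx=4,fy=4,interpolation=cv2.INTER_CUBIC)
cv2.imwrite("pics/c7.png",c[:,:,::-1])
E
```

```text
[ 0.48419934 -0.16894664  0.1499228 ] [3.14143304e+00 2.02604499e-04 2.05774921e+00] [-4.85257744e-01  3.96498413e-01  1.67117161e+00  2.01364136e-05
  1.07366531e+00 -9.72220247e-01]
```

View pics/c7.png

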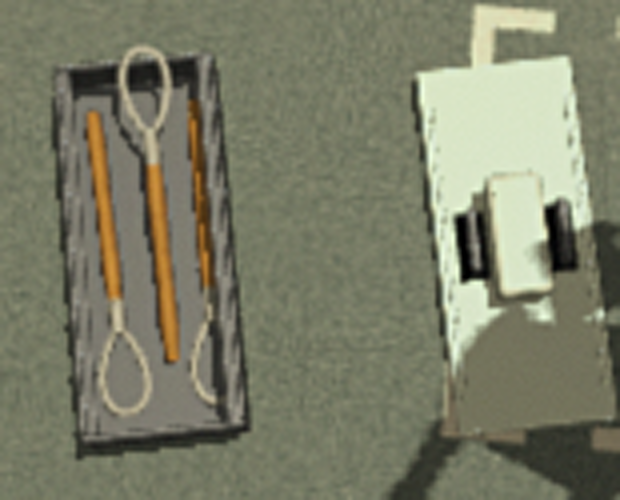

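Tool 3 sits about 2 cm too far along: its loop at (145,85) rests on the end wall. I'll re-grip it and shift it.

```bash
python3 - <<'E'
from h import *
off=np.array([195,150])
for z,q in((.016,(172,361)),(.025,(155,165)),(.05,(145,47)),(.02,(165,290))):
  w=ray("top",np.array(q)/4+off,z)[0,:2]; print(q,w,inc(w).round())
for q in [(487,178),(540,173),(550,293),(497,299)]: print(ray("top",np.array(q)/4+off,.051)[0,:2])
for q in [(417,74),(568,57),(614,423),(447,436)]: print(ray("top",np.array(q)/4+off,.015)[0,:2])
E
```

```text
(172, 361) [0.45095145 0.18706145] [-72.  -6.]
(155, 165) [0.5795301  0.20085323] [58. -7.]
(145, 47) [0.65258811 0.20664052] [131. -10.]
(165, 290) [0.49701374 0.19247851] [-25.  -6.]
[ 0.56651979 -0.01581524]
[ 0.57007841 -0.04988304]
[ 0.49208409 -0.05531006]
[ 0.48796846 -0.02167591]
[0.64593728 0.02799004]
[ 0.65857162 -0.0735341 ]
[ 0.41309758 -0.09964893]
[0.40385264 0.00828842]
```

>>> {"fn": "step_arm", "kwargs": {
  "commands": [
    [0.3,0.3,3.6,0,0,0,0.12],
    [0.3,0.6,7.2,0,0,0,0.24],
    [0.3,1,10.8,0,0,0,0.36],
    [0.3,1.3,14.4,0,0,0,0.48],
    [0.3,1.6,18,0,0,0,0.6]
  ]
}}

```text
time: 26.78
tool_pos: [0.5002, 0.0153, 0.1498]
tool_rot: [3.141, -0.0, 2.671]
contact_force: [0.8, -0.1, 0.6]
opening: 0.0594
grip_force: 0.0
```

>>> {"fn": "step_arm", "kwargs": {
  "commands": [
    [0.3,0.3,3.6,0,0,0,0.12],
    [0.3,0.6,7.2,0,0,0,0.24],
    [0.3,1,10.8,0,0,0,0.36],
    [0.3,1.3,14.4,0,0,0,0.48],
    [0.3,1.7,18.4,0,0,0,0.596]
  ]
}}

```text
time: 27.2
tool_pos: [0.5168, 0.1992, 0.1498]
tool_rot: [-3.141, -0.001, -3.016]
contact_force: [1.4, -0.8, 0.3]
opening: 0.0292
grip_force: 0.0
```

>>> {"fn": "step_arm", "kwargs": {
  "commands": [
    [0.3,0,0,0,0,0,0],
    [0.3,0,0,0,0,0,0]
  ]
}}

```text
time: 27.37
tool_pos: [0.5167, 0.1995, 0.1494]
tool_rot: [3.142, -0.001, -3.019]
contact_force: [-0.6, -1.4, 0.0]
opening: 0.0276
grip_force: 0.0
```

>>> {"fn": "step_arm", "kwargs": {
  "commands": [
    [0.3,0,-0.45,-3,0,0,0],
    [0.3,0,-0.45,-6,0,0,0],
    [0.3,0,-0.45,-9,0,0,0],
    [0.3,0,-0.45,-11,0,0,0],
    [0.3,0,-0.45,-12.5,0,0,0]
  ],
  "grip_force": 8
}}

```text
time: 27.78
tool_pos: [0.5167, 0.1919, 0.0232]
tool_rot: [3.141, -0.002, -3.026]
contact_force: [-0.6, 7.5, 6.8]
opening: 0.0275
grip_force: 4.1
```

>>> {"fn": "step_arm", "kwargs": {
  "commands": [
    [0.3,0,0,-0.1,0,0,0],
    [0,0,0,-0.1,0,0,0],
    [0,0,0,-0.1,0,0,0],
    [0,0,0,-0.1,0,0,0],
    [0,0,0,-0.1,0,0,0]
  ]
}}

```text
time: 28.2
tool_pos: [0.518, 0.192, 0.0243]
tool_rot: [-3.142, 0.001, -3.024]
contact_force: [0.2, 0.0, 0.3]
opening: 0.0126
grip_force: 8.0
```

>>> {"fn": "step_arm", "kwargs": {
  "commands": [
    [0,0,0,0,0,0,0],
    [0,0,0,0.4,0,0,0],
    [0,0,0,0.9,0,0,0],
    [0,0,0,1.4,0,0,0]
  ]
}}

```text
time: 28.53
tool_pos: [0.5177, 0.1925, 0.0384]
tool_rot: [3.142, 0.0, -3.023]
contact_force: [-0.3, 0.3, -0.1]
opening: 0.0121
grip_force: 8.0
```

>>> {"fn": "step_arm", "kwargs": {
  "commands": [
    [0,-1,-0.1,0,0,0,0],
    [0,-2,-0.2,0,0,0,0],
    [0,-3,-0.2,0,0,0,0],
    [0,-3,-0.2,-0.6,0,0,0],
    [0,-3,-0.2,-1.1,0,0,0]
  ]
}}

```text
time: 28.95
tool_pos: [0.4881, 0.1907, 0.027]
tool_rot: [3.141, 0.001, -3.023]
contact_force: [-0.3, -0.3, -0.7]
opening: 0.0123
grip_force: 8.0
```

>>> {"fn": "step_arm", "kwargs": {
  "commands": [
    [0.22,0,0,0,0,0,0],
    [0.22,0,0,0,0,0,0],
    [0.22,0,0,0,0,0,0],
    [0.22,0,0,0,0,0,0],
    [0.22,0,0,4,0,0,0]
  ]
}}

```text
time: 29.37
tool_pos: [0.4835, 0.1894, 0.0608]
tool_rot: [-3.14, -0.014, -3.024]
contact_force: [-0.1, -0.0, -0.6]
opening: 0.0201
grip_force: 0.0
```

>>> {"fn": "step_arm", "kwargs": {
  "commands": [
    [0.22,0,-2,4,0,0,-0.11],
    [1,0,-5.5,7,0,0,-0.23],
    [1,0,-9,8,0,0,-0.35],
    [1,0,-12.5,8,0,0,-0.47],
    [1,0,-16,8,0,0,-0.59]
  ]
}}

```text
time: 29.78
tool_pos: [0.4884, 0.0289, 0.1484]
tool_rot: [3.14, 0.004, 2.664]
contact_force: [0.2, 0.1, -0.8]
opening: 0.0421
grip_force: 0.0
```

>>> {"fn": "step_arm", "kwargs": {
  "commands": [
    [1,0,-4,0,0,0,-0.12],
    [1,0,-8,0,0,0,-0.24],
    [1,0,-12,0,0,0,-0.36],
    [1,0,-16,0,0,0,-0.48],
    [1,0,-20,0,0,0,-0.6]
  ]
}}

```text
time: 30.2
tool_pos: [0.4875, -0.1716, 0.1471]
tool_rot: [3.141, 0.001, 2.064]
contact_force: [0.5, -0.6, 0.2]
opening: 0.0758
grip_force: 0.0
```

```bash
python3 - <<'E'
from meas import *
o=observe(); print(o["tool_pos"],o["tool_rot"],o["qpos"])
im=snap("top","pics/t8.png"); s=snap("side","pics/s8.png")
c=cv2.resize(im[150:275,195:270],None,fx=4,fy=4,interpolation=cv2.INTER_CUBIC)
d=cv2.resize(s[210:310,200:310],None,fx=4,fy=5,interpolation=cv2.INTER_CUBIC)
cv2.imwrite("pics/c8.png",np.hstack([c,d])[:,:,::-1])
E
```

```text
[ 0.4874816  -0.17160916  0.14705324] [3.14108373e+00 5.67635993e-04 2.06370359e+00] [-4.86925200e-01  4.06231204e-01  1.66447519e+00  1.21224990e-04
  1.07013134e+00 -9.79890761e-01]
```

View pics/c8.png

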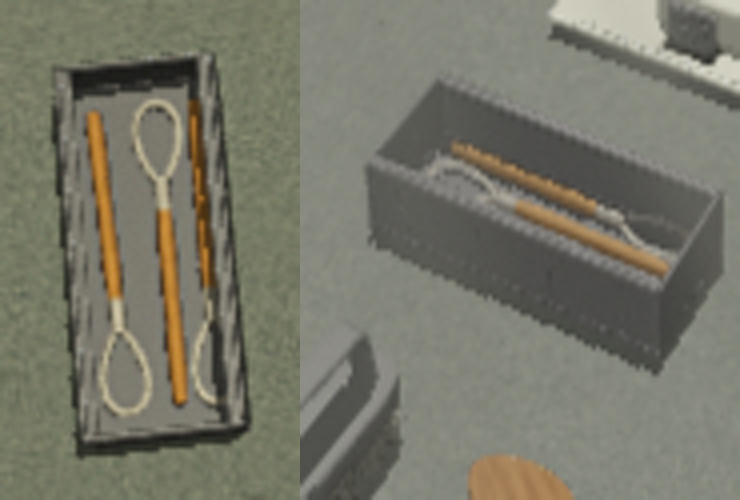

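All three tools lie flat in the case. I'll get an exact case pose (rim on the far edges, base on the near edges) before recovering the cover.

```bash
cat > casep.py <<'E'
from meas import *
def casepose(im,roi=(195,150,275,275),ztop=.052,thr=None):
    x0,y0,x1,y1=roi; c=im[y0:y1,x0:x1]
    lab=cv2.cvtColor(cv2.resize(c,None,fx=4,fy=4,interpolation=cv2.INTER_CUBIC),cv2.COLOR_RGB2LAB).astype(int)
    g=cv2.GaussianBlur((lab[...,2]-lab[...,1]).astype(np.uint8),(0,0),3)
    t,m=cv2.threshold(g,0,255,cv2.THRESH_BINARY_INV+cv2.THRESH_OTSU)
    m=cv2.morphologyEx(m,cv2.MORPH_CLOSE,np.ones((31,31)))
    cs,_=cv2.findContours(m,cv2.RETR_EXTERNAL,cv2.CHAIN_APPROX_NONE)
    k=max(cs,key=cv2.contourArea); hull=cv2.convexHull(k)
    q=cv2.boxPoints(cv2.minAreaRect(hull)); 
    return m,hull,q
E
python3 - <<'E'
from casep import *
W=camera_model("top")["world_to_cam"]; print("cam",-W[:3,:3].T@W[:3,3])
im=cv2.imread("pics/t8.png")[:,:,::-1].copy()
m,h,q=casepose(im); print(q, cv2.contourArea(h))
cv2.imwrite("pics/m8.png",m)
k=h[:,0,:]
# support lines in world: fit contour points per side
cs,_=cv2.findContours(m,cv2.RETR_EXTERNAL,cv2.CHAIN_APPROX_NONE); k=max(cs,key=cv2.contourArea)[:,0,:].astype(float)
uv=(k-1.5)/4+[195,150]
for nm,z in(("hi",.052),("lo",0.)):
    P=np.array([inc(p) for p in ray("top",uv,z)[:,:2]])
    for s,ax,sg in(("+x",0,1),("-x",0,-1),("+y",1,1),("-y",1,-1)):
        o=1-ax; mid=abs(P[:,o]-np.median(P[:,o]))<(70 if o==0 else 30)
        e=P[mid&(P[:,ax]*sg>0)]; f=np.polyfit(e[:,o],e[:,ax],1); print(nm,s,f.round(3))
E
```

```text
cam [0.32068064 0.06631146 1.12686651]
[[ 44.333866  64.173294]
 [221.63911   49.98886 ]
 [253.19397  444.4245  ]
 [ 75.88872  458.60892 ]] 68410.0
hi +x [-1.00000e-03  1.24215e+02]
hi -x [-2.30000e-02 -1.29125e+02]
hi +y [4.0000e-03 5.4625e+01]
hi -y [-1.0000e-03 -5.4732e+01]
lo +x [-2.00000e-03  1.40626e+02]
lo -x [-2.30000e-02 -1.24834e+02]
lo +y [4.0000e-03 6.2665e+01]
lo -y [-1.0000e-03 -5.1945e+01]
```

>>> {"fn": "step_arm", "kwargs": {
  "commands": [
    [1,0.5,1.5,0,0,0,0.12],
    [1,1,3,0,0,0,0.24],
    [1,1.5,4.5,0,0,0,0.36],
    [1,2,6,0,0,0,0.48],
    [1,2.5,7.5,0,0,0,0.6]
  ],
  "grip_force": 30
}}

```text
time: 30.72
tool_pos: [0.5128, -0.0931, 0.1468]
tool_rot: [3.141, -0.0, 2.677]
contact_force: [0.1, -0.2, 0.4]
opening: 0.0918
grip_force: 0.0
```

>>> {"fn": "step_arm", "kwargs": {
  "commands": [
    [1,0.5,1.5,0,0,0,0.12],
    [1,1,3,0,0,0,0.24],
    [1,1.5,4.5,0,0,0,0.36],
    [1,2.1,6.1,0,0,0,0.48],
    [1,2.1,6.1,0,0,0,0.581]
  ]
}}

```text
time: 31.13
tool_pos: [0.5343, -0.0302, 0.1469]
tool_rot: [3.14, 0.001, -3.023]
contact_force: [-0.4, 0.3, -0.4]
opening: 0.0918
grip_force: 0.0
```

>>> {"fn": "step_arm", "kwargs": {
  "commands": [
    [1,0,0,0,0,0,0],
    [1,0,0,-1,0,0,0]
  ]
}}

```text
time: 31.3
tool_pos: [0.5348, -0.033, 0.1381]
tool_rot: [-3.141, 0.003, -3.034]
contact_force: [-0.3, -0.4, -0.5]
opening: 0.0922
grip_force: 0.0
```

>>> {"fn": "step_arm", "kwargs": {
  "commands": [
    [1,-0.1,-0.2,-3,0,0,0],
    [1,-0.1,-0.2,-6,0,0,0],
    [1,-0.1,-0.2,-8.5,0,0,0],
    [1,-0.1,-0.2,-10,0,0,0],
    [1,-0.1,-0.2,-11,0,0,0]
  ]
}}

```text
time: 31.72
tool_pos: [0.531, -0.0355, 0.0241]
tool_rot: [3.14, -0.004, -3.036]
contact_force: [0.5, -0.2, 1.0]
opening: 0.0914
grip_force: 0.0
```

>>> {"fn": "step_arm", "kwargs": {
  "commands": [
    [1,0,0,-0.4,0,0,0],
    [1,0,0,-0.4,0,0,0],
    [0.3,0,0,-0.4,0,0,0],
    [0.3,0,0,-0.4,0,0,0],
    [0.3,0,0,-0.4,0,0,0]
  ]
}}

```text
time: 32.13
tool_pos: [0.5334, -0.0356, 0.0238]
tool_rot: [-3.141, 0.002, -3.033]
contact_force: [0.2, -0.9, -0.2]
opening: 0.0766
grip_force: 0.0
```

>>> {"fn": "step_arm", "kwargs": {
  "commands": [
    [0.3,0,0,0,0,0,0],
    [0.3,0,0,0,0,0,0],
    [0.3,0,0,0,0,0,0],
    [0.3,0,0,0,0,0,0],
    [0.3,0,0,0,0,0,0]
  ]
}}

```text
time: 32.55
tool_pos: [0.5331, -0.0355, 0.0236]
tool_rot: [-3.142, 0.001, -3.032]
contact_force: [-4.0, 0.4, 9.7]
opening: 0.0446
grip_force: 30.0
```

>>> {"fn": "step_arm", "kwargs": {
  "commands": [
    [0.3,0,0,0,0,0,0],
    [0.3,0,0,0,0,0,0]
  ]
}}

```text
time: 32.72
tool_pos: [0.5331, -0.0355, 0.0236]
tool_rot: [-3.141, 0.001, -3.032]
contact_force: [-1.5, 0.8, 8.5]
opening: 0.0452
grip_force: 30.0
```

>>> {"fn": "step_arm", "kwargs": {
  "commands": [
    [0.3,0,0,2,0,0,0],
    [0.3,0,0,5,0,0,0],
    [0.3,0,0,9,0,0,0],
    [0.3,0,3.5,11,0,0,0],
    [0.3,0,7,11,0,0,0]
  ]
}}

```text
time: 33.13
tool_pos: [0.5356, 0.0337, 0.1375]
tool_rot: [-3.14, 0.009, -3.036]
contact_force: [1.5, 0.8, -2.2]
opening: 0.0453
grip_force: 30.0
```

>>> {"fn": "step_arm", "kwargs": {
  "commands": [
    [0.3,-0.3,3.5,0,0,0,0],
    [0.3,-0.6,7,0,0,0,0],
    [0.3,-1,10.5,0,0,0,0],
    [0.3,-1,14,0,0,0,0],
    [0.3,-1,16.9,0,0,0,0]
  ]
}}

```text
time: 33.55
tool_pos: [0.5218, 0.2058, 0.1324]
tool_rot: [3.141, -0.001, -3.032]
contact_force: [0.6, -0.9, -0.8]
opening: 0.0447
grip_force: 30.0
```

>>> {"fn": "step_arm", "kwargs": {
  "commands": [
    [0.3,0,0,0,0,0,0],
    [0.3,0,0,-1.5,0,0,0],
    [0.3,0,0,-3,0,0,0],
    [0.3,0,0,-3,0,0,0],
    [0.3,0,0,-3,0,0,0]
  ]
}}

```text
time: 33.97
tool_pos: [0.522, 0.2029, 0.1019]
tool_rot: [-3.141, -0.003, -3.033]
contact_force: [0.5, 0.5, -1.6]
opening: 0.0449
grip_force: 30.0
```

>>> {"fn": "step_arm", "kwargs": {
  "commands": [
    [0.3,0.05,0,-0.8,0,0,0],
    [0.3,0.05,0,-1.6,0,0,0],
    [0.3,0.05,0,-2.2,0,0,0],
    [0.3,0.05,0,-2.6,0,0,0],
    [0.3,0.05,0,-2.9,0,0,0]
  ]
}}

```text
time: 34.38
tool_pos: [0.523, 0.2034, 0.0731]
tool_rot: [-3.142, -0.001, -3.033]
contact_force: [-0.2, -0.3, -1.5]
opening: 0.0449
grip_force: 30.0
```

>>> {"fn": "step_arm", "kwargs": {
  "commands": [
    [0.3,0,0,-0.2,0,0,0],
    [0.3,0,0,-0.4,0,0,0],
    [0.3,0,0,-0.6,0,0,0],
    [0.3,0,0,-0.7,0,0,0]
  ]
}}

```text
time: 34.72
tool_pos: [0.5232, 0.2035, 0.0666]
tool_rot: [3.142, 0.0, -3.032]
contact_force: [0.3, 0.7, -1.1]
opening: 0.045
grip_force: 30.0
```

Entering freely. Last few millimetres, slightly pressing, then release.

>>> {"fn": "step_arm", "kwargs": {
  "commands": [
    [0.3,0,0,-0.1,0,0,0],
    [0.3,0,0,-0.2,0,0,0],
    [0.3,0,0,-0.3,0,0,0],
    [0.3,0,0,-0.35,0,0,0],
    [0.3,0,0,-0.35,0,0,0]
  ]
}}

```text
time: 35.13
tool_pos: [0.5234, 0.2036, 0.0646]
tool_rot: [3.141, 0.001, -3.032]
contact_force: [-2.5, -0.7, 8.5]
opening: 0.045
grip_force: 30.0
```

>>> {"fn": "step_arm", "kwargs": {
  "commands": [
    [1,0,0,0,0,0,0],
    [1,0,0,0,0,0,0],
    [1,0,0,0,0,0,0],
    [1,0,0,0,0,0,0],
    [1,0,0,0,0,0,0]
  ]
}}

```text
time: 35.55
tool_pos: [0.5234, 0.2036, 0.0634]
tool_rot: [3.141, 0.001, -3.032]
contact_force: [0.3, 0.4, -0.3]
opening: 0.0735
grip_force: 0.0
```

>>> {"fn": "step_arm", "kwargs": {
  "commands": [
    [1,0,0,0,0,0,0],
    [1,0,0,0,0,0,0],
    [1,0,0,3,0,0,0],
    [1,0,0,7,0,0,0],
    [1,0,0,10,0,0,0]
  ]
}}

```text
time: 35.97
tool_pos: [0.5234, 0.2036, 0.165]
tool_rot: [3.141, 0.0, -3.032]
contact_force: [0.9, 0.7, 1.1]
opening: 0.0915
grip_force: 0.0
```

The cover seated at the predicted height (TCP 0.0646, 8.5 N contact). Next I turn the gripper and come down behind the +y wall to push.

>>> {"fn": "step_arm", "kwargs": {
  "commands": [
    [1,-0.2,1.5,0,0,0,-0.12],
    [1,-0.4,3,0,0,0,-0.24],
    [1,-0.6,4.5,0,0,0,-0.36],
    [1,-0.8,6,0,0,0,-0.48],
    [1,-1.1,7.8,0,0,0,-0.6]
  ]
}}

```text
time: 36.38
tool_pos: [0.5122, 0.2818, 0.1631]
tool_rot: [-3.141, 0.0, 2.644]
contact_force: [0.3, -0.4, 0.2]
opening: 0.0918
grip_force: 0.0
```

>>> {"fn": "step_arm", "kwargs": {
  "commands": [
    [1,0,0,0,0,0,-0.12],
    [1,0,0,0,0,0,-0.24],
    [1,0,0,0,0,0,-0.36],
    [1,0,0,0,0,0,-0.48],
    [1,0,0,0,0,0,-0.6]
  ]
}}

```text
time: 36.8
tool_pos: [0.5121, 0.2816, 0.1629]
tool_rot: [-3.141, 0.0, 2.045]
contact_force: [-0.1, -0.4, -1.0]
opening: 0.0915
grip_force: 0.0
```

>>> {"fn": "step_arm", "kwargs": {
  "commands": [
    [1,0,0,0,0,0,-0.12],
    [1,0,0,0,0,0,-0.24],
    [1,0,0,0,0,0,-0.36],
    [1,0,0,0,0,0,-0.37],
    [1,0,0,0,0,0,-0.37]
  ]
}}

```text
time: 37.22
tool_pos: [0.5122, 0.2815, 0.163]
tool_rot: [-3.141, 0.0, 1.684]
contact_force: [-0.2, 0.6, -0.1]
opening: 0.0917
grip_force: 0.0
```

```bash
python3 - <<'E'
from meas import *
o=observe(); print(o["tool_pos"],o["tool_rot"],o["qpos"])
im=snap("top","pics/t9.png"); s=snap("side","pics/s9.png")
c=cv2.resize(s[190:330,150:330],None,fx=4,fy=4,interpolation=cv2.INTER_CUBIC)
cv2.imwrite("pics/c9.png",c[:,:,::-1])
E
```

```text
[0.51215507 0.28148125 0.16303809] [-3.14140069e+00  9.78109682e-05  1.68352916e+00] [ 3.71456734e-01  5.04536735e-01  1.44901563e+00 -4.89823724e-05
  1.18825089e+00  2.58742201e-01]
```

View pics/c9.png

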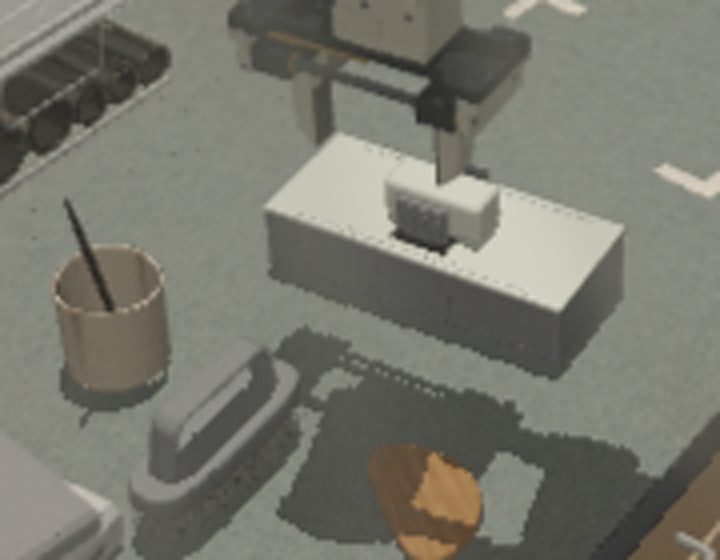

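The cover sits flush all round and the bystanders are clear. Lowering and pushing.

>>> {"fn": "step_arm", "kwargs": {
  "commands": [
    [1,0,0,-3.5,0,0,0],
    [1,0,0,-7,0,0,0],
    [1,0,0,-10,0,0,0],
    [1,0,0,-12,0,0,0],
    [1,0,0,-12.9,0,0,0]
  ]
}}

```text
time: 37.73
tool_pos: [0.5104, 0.2808, 0.031]
tool_rot: [-3.137, 0.001, 1.683]
contact_force: [0.5, -0.0, 0.4]
opening: 0.0925
grip_force: 0.0
```

>>> {"fn": "step_arm", "kwargs": {
  "commands": [
    [1,0,0,0,0,0,0],
    [1,0,-0.7,0,0,0,0],
    [1,0,-1.4,0,0,0,0],
    [1,0.1,-2,0,0,0,0],
    [1,0.2,-2.8,0,0,0,-0.005]
  ]
}}

```text
time: 38.15
tool_pos: [0.5152, 0.2541, 0.036]
tool_rot: [3.138, -0.002, 1.676]
contact_force: [0.1, 6.2, 2.1]
opening: 0.0919
grip_force: 3.0
```

>>> {"fn": "step_arm", "kwargs": {
  "commands": [
    [1,0.2,-1.4,0,0,0,-0.01],
    [1,0.4,-2.8,0,0,0,-0.02],
    [1,0.6,-4.2,0,0,0,-0.03],
    [1,0.8,-5.6,0,0,0,-0.04],
    [1,1,-7,0,0,0,-0.05]
  ]
}}

```text
time: 38.57
tool_pos: [0.5252, 0.1836, 0.0359]
tool_rot: [3.138, -0.002, 1.625]
contact_force: [-0.9, 6.8, 1.8]
opening: 0.0918
grip_force: 3.2
```

>>> {"fn": "step_arm", "kwargs": {
  "commands": [
    [1,0.2,-1.4,0,0,0,-0.01],
    [1,0.4,-2.8,0,0,0,-0.02],
    [1,0.6,-4.2,0,0,0,-0.03],
    [1,0.8,-5.6,0,0,0,-0.04],
    [1,1,-7,0,0,0,-0.05]
  ]
}}

```text
time: 38.98
tool_pos: [0.5351, 0.1135, 0.0359]
tool_rot: [3.138, -0.002, 1.575]
contact_force: [-0.2, 7.0, 1.3]
opening: 0.0922
grip_force: 3.4
```

```bash
python3 - <<'E'
from meas import *
o=observe(); print(o["tool_pos"],o["tool_rot"])
im=snap("top","pics/t10.png")
m=cover(im); n,l,st,c=cv2.connectedComponentsWithStats(m)
for i in range(1,n):
    if st[i,4]>300:
        v,u=np.nonzero(l==i); print(st[i],rect(ray("top",np.c_[u,v],.056)[:,:2]))
E
```

```text
[0.53509951 0.11351214 0.03593836] [ 3.13831167e+00 -1.86570223e-03  1.57493780e+00]
[ 295  159   17   94 1125] (array([0.53886224, 0.01971212]), array([241.78219604,  40.24967194]), 0.9181053042411804)
```

>>> {"fn": "step_arm", "kwargs": {
  "commands": [
    [1,0.2,-1.4,0,0,0,-0.01],
    [1,0.4,-2.8,0,0,0,-0.02],
    [1,0.6,-4.2,0,0,0,-0.03],
    [1,0.8,-5.6,0,0,0,-0.04],
    [1,0.9,-7,0,0,0,-0.05]
  ]
}}

```text
time: 39.45
tool_pos: [0.544, 0.0439, 0.0357]
tool_rot: [3.139, -0.002, 1.525]
contact_force: [0.9, 7.8, 2.2]
opening: 0.0918
grip_force: 3.8
```

>>> {"fn": "step_arm", "kwargs": {
  "commands": [
    [1,0.15,-1.4,0,0,0,-0.01],
    [1,0.3,-2.7,0,0,0,-0.02],
    [1,0.4,-3.7,0,0,0,-0.03],
    [1,0.5,-4.4,0,0,0,-0.036],
    [1,0.5,-4.9,0,0,0,-0.036]
  ]
}}

```text
time: 39.87
tool_pos: [0.5489, -0.0052, 0.0357]
tool_rot: [3.139, -0.002, 1.489]
contact_force: [0.9, 8.3, 3.3]
opening: 0.0917
grip_force: 4.0
```

>>> {"fn": "step_arm", "kwargs": {
  "commands": [
    [1,0.1,-0.4,0,0,0,0],
    [1,0.1,-0.7,0,0,0,0],
    [1,0.1,-0.9,0,0,0,0],
    [1,0.1,-0.9,0,0,0,0]
  ]
}}

```text
time: 40.2
tool_pos: [0.5495, -0.014, 0.0356]
tool_rot: [3.14, -0.001, 1.489]
contact_force: [-0.3, 5.2, 3.7]
opening: 0.092
grip_force: 2.5
```

Back off, rise, move left and look.

>>> {"fn": "step_arm", "kwargs": {
  "commands": [
    [1,0,0.7,0,0,0,0],
    [1,0,2,0,0,0,0],
    [1,0,3,2,0,0,0],
    [1,0,5,5,0,0,0],
    [1,0,8,8,0,0,0]
  ]
}}

```text
time: 40.62
tool_pos: [0.5486, 0.065, 0.1143]
tool_rot: [-3.14, 0.001, 1.488]
contact_force: [1.3, -0.1, -1.2]
opening: 0.0916
grip_force: 0.0
```

>>> {"fn": "step_arm", "kwargs": {
  "commands": [
    [1,-1,4,2,0,0,0],
    [1,-2,8,4,0,0,0],
    [1,-3,12,4,0,0,0],
    [1,-4,15,4,0,0,0],
    [1,-5,15,4,0,0,0]
  ]
}}

```text
time: 41.03
tool_pos: [0.4978, 0.2215, 0.1548]
tool_rot: [3.139, -0.003, 1.495]
contact_force: [0.2, -1.7, -0.5]
opening: 0.0919
grip_force: 0.0
```

```bash
python3 - <<'E'
from meas import *
im=snap("top","pics/t11.png"); s=snap("side","pics/s11.png")
m=cover(im); n,l,st,c=cv2.connectedComponentsWithStats(m)
for i in range(1,n):
    if st[i,4]>60:
        v,u=np.nonzero(l==i); print(st[i],rect(ray("top",np.c_[u,v],.056 if st[i,4]>600 else 0)[:,:2]))
c=cv2.resize(im[140:275,280:390],None,fx=4,fy=4,interpolation=cv2.INTER_CUBIC)
d=cv2.resize(s[170:260,230:370],None,fx=2.5,fy=6,interpolation=cv2.INTER_CUBIC)
cv2.imwrite("pics/c11.png",np.hstack([c,d])[:,:,::-1])
E
```

```text
[ 313  152   56  112 3772] (array([ 0.53623639, -0.06884811]), array([279.72311401, 144.32583618]), -4.5397796630859375)
[306 239  21  22 183] (array([ 0.43062012, -0.01713115]), array([54.30656052, 51.74494934]), 85.27753448486328)
```

View pics/c11.png

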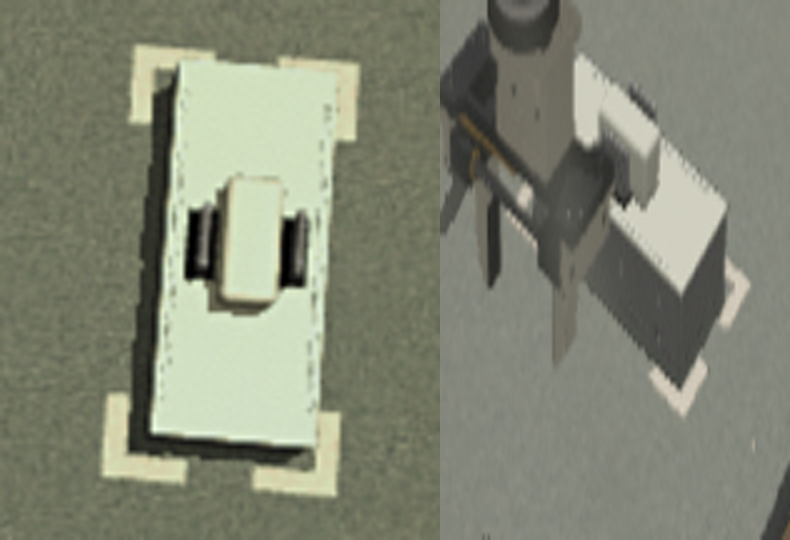

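The closed case stands inside the marks; plate corners at (178,62), (337,72), (317,446) and (152,433). I'll check the margins numerically.

```bash
python3 - <<'E'
from h import *
P=ray("top",np.array([(178,62),(337,72),(315,444),(152,433)])/4+[280,140],.056)[:,:2]
# mark inner corners from picture
M=ray("top",np.array([(154,67),(337,83),(315,468),(128,453)])/4+[280,140],0)[:,:2]
for Q in(P,M):
    e=Q[0]-Q[3]+Q[1]-Q[2]; print(Q.mean(0),np.arctan2(e[1],e[0]),np.linalg.norm(Q[0]-Q[3]),np.linalg.norm(Q[0]-Q[1]))
c=np.array([.5476,-.0759]); 
for p in P: print(inc(p,c,-.082).round(1))
E
```

```text
[ 0.54563238 -0.07816614] -0.07959878824561578 0.24242688117627287 0.10335200206399162
[ 0.54727333 -0.07750898] -0.0761186080300429 0.2646023648810227 0.12524738196650526
[118.2  49.5]
[120.7 -53.8]
[-121.9  -53.6]
[-124.2   48.2]
```

```bash
python3 -c "
from cell import *
print(hand_in())"
```

```text
the job is handed in; nothing more can be done
None
```

The job is handed in: the three loop tools I found lie flat in the case, the cover is back on, and the case was slid to within about 2 mm of the centre of the tape marks. From the camera pictures, the cover is flush all round and both tabs have sprung back out; I did not test the catches by pulling on the cover.

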